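# Snap the pivot clip onto the tilt-out bin's pin with the clip fork

## Robot

A 6-joint arm with a two-finger parallel gripper is mounted at the origin on the work surface. World frame = base frame: x ahead of the robot, y to its left, z up, the work surface at z = 0. Lengths are in m, angles in degrees, forces in N, time in s.
With the tool pointing down it reaches from about 0.275 to 0.85 m from the base axis. Payload 19 kg.
Tool frame: the origin (TCP) lies midway between the tips of the shut fingers; the grasp point (between the pads) lies 19 mm behind it; x points along the fingers, y is the direction in which the jaws open and shut, and the axes are right-handed (so a half turn about x gives the same grasp; the last joint's range is limited). The gripper opens to 85 mm and grips with 20 to 120 N. Pads are 22 mm wide; open, the fingers measure 114 mm over their backs; the gripper's body (76 mm by 85 mm) begins 54 mm behind the grasp point. The pads swing forward as they close: fully open they stand 13 mm farther back than shut.
Start: joints at [68.64, 8.623, 82.357, -0, 89.026, -7.678], TCP at [0.136, 0.559, 0.231] pointing down, gripper open.
Joint ranges: [-160.23, 160.23], [-39.13, 120.54], [6.94, 153.29], [-79.49, 259.48], [9.18, 160.14], [-161.06, 161.06]. Speed limits (degrees/s): [108.29, 108.29, 127.2, 172.46, 172.46, 172.46].

## Interface

Orientations are given as [roll, pitch, yaw] about the fixed x, y, z axes, in that order (R = Rz(yaw) Ry(pitch) Rx(roll)).
In Python, from station import telemetry, capture, camera_params, r gives the robot as it stands. The module is installed in compiled form; this text tells all that it offers.
- The arm moves only by the shell command python3 -m handwheel 'ROWS'. ROWS is JSON, a list of rows, each a list of 7 numbers: the opening, from 0 (shut) to 1 (fully open), then the shift along the tool's x, y, z in mm, then the turn, a rotation vector about the tool's x, y, z in degrees. A call has exactly 8 rows; each row is the pose to reach, as a shift and turn from the pose commanded when the call began, along the tool's axes at that moment; what a row does not reach only later rows make up. A row lasts 1/12 s, in which the tool goes at most 41.7 mm and 7.16 degrees, less where a joint would pass 70% of its speed; a pose out of reach is approached as far as the arm can. A call with a gripper value outside its range is refused whole. The fingers move at their own pace and stop on an object; the grip force is fixed at half the most. Time passes only in rows, so rows that repeat a pose let the fingers close, or fill a call up. It gives the time, the measured TCP pose, the force and the opening at its end, in the units of the state.
- telemetry.get_obs(): the state, without advancing time (a new reading comes with each control period).
- capture(name): name is "scene" or "top"; returns the picture (480x640x3 uint8, blue, green, red); there is no depth.
- camera_params(name): a dict with "fx", "fy", "cx", "cy" (pixels), "T" (4x4, takes a point from camera to world coordinates). Camera axes: x right, y down, z forward; pixel columns grow to the right and rows downward; lengths in m; the calibration is good to about 2 mm. A picture is of the moment at which its call begins. camera_params takes no time and is no camera call.
- r.job_done(): hands the job in, once; it reports no verdict.
The state is a dict: "time": time; "q": joint angles; "qvel": joint speeds; "joint_torque": joint torques, N m; "tool_pos": TCP position; "tcp_rot": TCP orientation; "contact_force": force on the tool from outside, world axes, zero at the start; "wrist_torque": the same for the moment, N m; "opening": finger opening in m.
Only numpy, scipy, OpenCV 4.12 (cv2) and the standard library are available. Lean on these libraries where they do the work, as an engineer would, in place of code of your own. Each camera call takes 0.05 s, during which the arm holds its last target.

## Task

Take the blue-handled clip fork, which has the orange clip loaded, out of its grey holder and use it to press the clip straight down into the groove of the tilt-out bin's pivot pin until it snaps fully home; the pin has slid in its holes, so find the groove by feel, and press no harder than the snap needs. Draw the fork up off the clip and stand it back in its holder, leaving the clip on the pin and everything else on the shelf where it is.

Things in the scene. Friction and masses are not known exactly. Their poses are not given: they have to be found in the camera images.
- fork: Clip fork, 0.18 kg, standing in the holder. Origin: the bore centre of a loaded clip; z up the handle, x wide way, y thin way. Steel head 48 (x) x 9 (y) mm, z 6 to 24, its flat seat on the clip's back at z 14; two lips down to z 12 over the clip's faces (0.6 mm play along y); shank to z 52; blue guard plate 58 x 30 mm, z 52 to 57; blue handle 24 (x) x 20 (y) mm, z 57 to 121.
- fork_grip (a point): Middle of the handle, 95 mm up the fork's z from its origin: a good place to grip (across x, 24 mm, or y, 20 mm). In the fork head two small spring balls hold the clip up against the seat and let it float about 1 mm along x; a straight upward pull of about 4 N takes the fork off a clip that is held on the pin.
- clip: Orange plastic split clip (E-clip shape), 4 mm thick along y, 31 mm wide (x), 24 mm tall, 0.03 kg, open to its -z (down). Origin: centre of its bore, on the fork's origin while loaded, same axes. Two springy jaws end in rounded nubs whose gap is smaller than the groove. Home: its origin on the pin axis.
- clip_mouth (a point): Middle of the clip's opening, 5.5 mm below its origin. Pressed down on the groove, the nubs touch with the clip origin 11.5 mm above the pin axis, the push rises to about 11 N near 9 mm, is gone at 4 mm, then the clip pulls itself home against a hard stop. On the full diameter beside the groove they touch already at about 16 mm and would need over 25 N.
- pin_groove (a point): Point on the axis of the steel pivot pin (axis = y, free end to -y, z up), 90 mm above the shelf, at the bin's -y side. Pin 22 mm diameter; groove 5.5 mm wide, 15 mm diameter, then 8.5 mm of full diameter to the free end. The pin has slid: the groove's middle is anywhere from 7 mm to the -y side to 7 mm to the +y side of this point. It sits tight: stays put below about 10 N along y.
- washer_face (a point): Outer face of the fixed steel washer (32 mm diameter) round the pin, on the pin axis, 14.5 mm to the +y side of pin_groove, same axes. 2.5 mm behind it is the white cheek plate (top 26 mm above the axis); the bin's rim starts 13 mm behind it, 66 mm above the axis.
- stand: White bracket fixed to the shelf with the pale grey tilt-out bin (yellow dustpan and brush in it) hung on the pin: base plate 200 (x) x 276 (y) mm, bin rim 156 mm, dustpan handle about 250 mm above the shelf. Origin: middle of the base plate's underside; same axes as pin_groove, which is at (0, -153, 90) mm.
- holder: Grey plastic holder block fixed to the shelf, 84 (x) x 48 (y) x 70 mm tall, with one upright slot 52 (x) x 16 (y) mm right through, mouth chamfered. Origin: middle of its underside. The fork stands in it head down, fork x along holder x (either way round), guard plate resting on the block's top, the fork's origin then 18 mm above the shelf.
- spray_bottle: Pale blue bottle with chrome spray head, 72 mm in diameter, 200 mm tall, 0.35 kg, loose; origin at the middle of its underside. Leave alone.
- canister: Frosted glass canister with wooden lid, 92 mm in diameter, 128 mm tall, 0.45 kg, loose; origin at the middle of its underside. Leave alone.
- grease_tin: Small round tin with red lid, 55 mm in diameter, 40 mm tall, 0.12 kg, loose; origin at the middle of its underside. Leave alone.
Not all that is in view belongs to the job. Of the things that look like the fork, the larger one is meant. Several things have the shape of the holder; the one meant has the colours described above.

How it is judged:
By the outcome, as a careful person would: the job done as asked, in the order asked, and still so for the second after the job is handed in, with the robot touching nothing.
It also fails if it takes over 64 s, if anything falls off the work surface, if the arm or the gripper's body presses on something with over 40 N, if the wrist force passes 120 N, or if a joint passes its speed limit or range.

## Working session

There is one attempt and no reset: what is moved stays moved. The work goes in short steps, Python scripts to look and compute and a shell command to move; the robot and the scene stay as the last step left them, time stands still between calls to the robot, and variables do not carry over. Pictures are saved under pics/ and viewed, and the job is handed in when it is done.

```bash
mkdir -p pics; python3 - <<'E'
from station import telemetry, capture, camera_params, r
import cv2, numpy as np
for n in ("scene","top"):
    cv2.imwrite(f"pics/{n}0.png",capture(n))
    p=camera_params(n); print(n,p["fx"],p["fy"],p["cx"],p["cy"]); print(np.round(p["T"],4).tolist())
o=telemetry.get_obs(); print({k:np.round(v,3).tolist() for k,v in o.items()})
E
```

```text
scene 495.23821966557813 495.23821966557813 311.56314668660644 240.7791900665618
[[0.6868, 0.5186, -0.5092, 0.9669], [0.7267, -0.5059, 0.4647, -0.3914], [-0.0166, -0.6892, -0.7243, 0.6518], [0.0, 0.0, 0.0, 1.0]]
top 477.65353031027394 477.65353031027394 313.8922105821004 240.95199133999745
[[0.0128, -0.9898, 0.1417, 0.4232], [-0.9994, -0.0081, 0.0339, -0.0398], [-0.0324, -0.142, -0.9893, 0.9982], [0.0, 0.0, 0.0, 1.0]]
{'time': 0.1, 'q': [68.641, 8.646, 82.388, -0.0, 89.025, -7.676], 'qvel': [-0.021, -0.082, -0.039, -0.012, 0.062, -0.015], 'joint_torque': [0.003, -71.438, -57.18, -0.0, 0.007, -0.0], 'tool_pos': [0.136, 0.558, 0.231], 'tcp_rot': [-97.657, 89.94, -111.34], 'contact_force': [0.695, -0.118, 0.316], 'wrist_torque': [-0.023, 0.005, -0.003], 'opening': 0.085}
```

View pics/scene0.png

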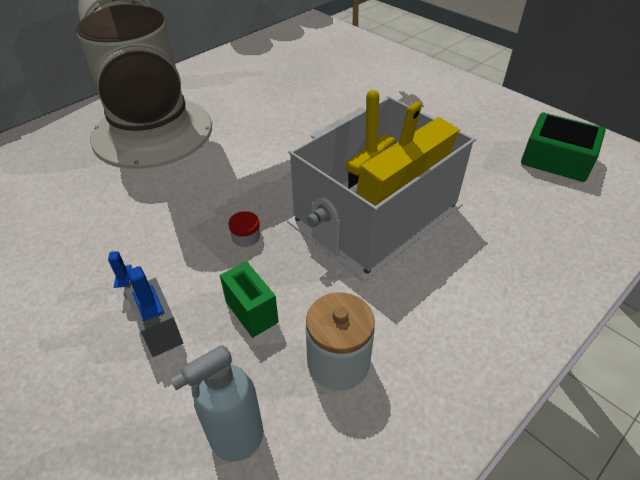

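View pics/top0.png

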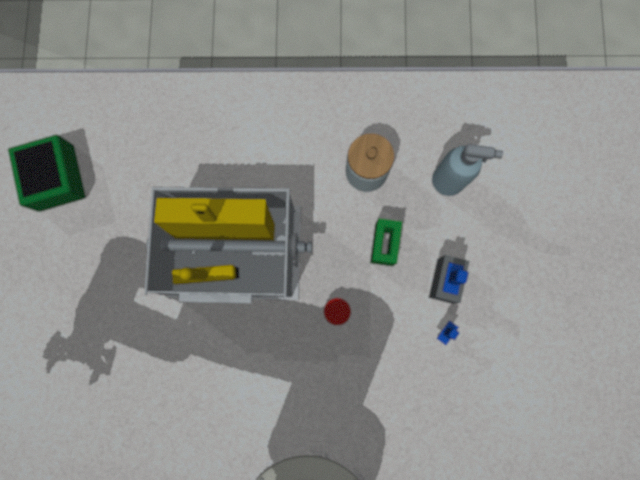

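```bash
python3 - <<'E'
import cv2
a=cv2.imread("pics/top0.png"); b=cv2.imread("pics/scene0.png")
cv2.imwrite("pics/t1.png",cv2.resize(a[220:360,400:500],None,fx=4,fy=4,interpolation=cv2.INTER_CUBIC))
cv2.imwrite("pics/t2.png",cv2.resize(a[170:320,130:330],None,fx=4,fy=4,interpolation=cv2.INTER_CUBIC))
cv2.imwrite("pics/s1.png",cv2.resize(b[240:360,90:210],None,fx=5,fy=5,interpolation=cv2.INTER_CUBIC))
cv2.imwrite("pics/s2.png",cv2.resize(b[140:290,270:470],None,fx=4,fy=4,interpolation=cv2.INTER_CUBIC))
E
```

```text
(no output)
```

View pics/t1.png

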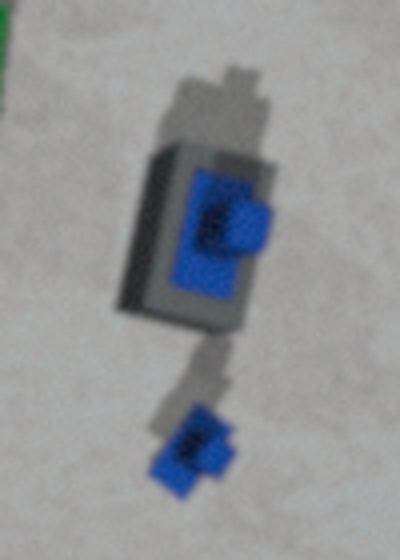

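View pics/s1.png

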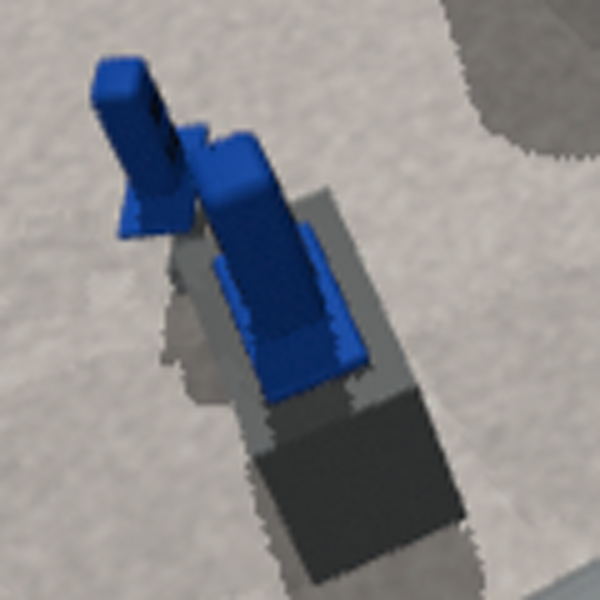

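View pics/t2.png

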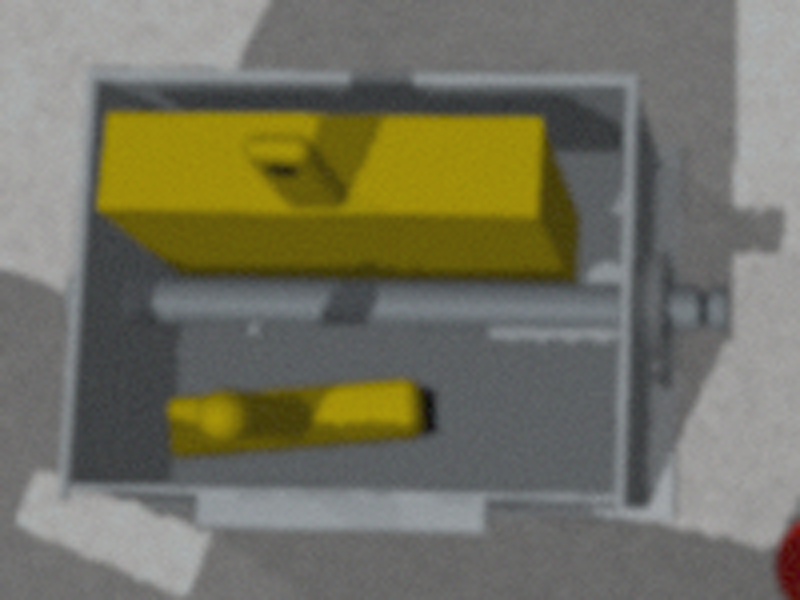

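View pics/s2.png

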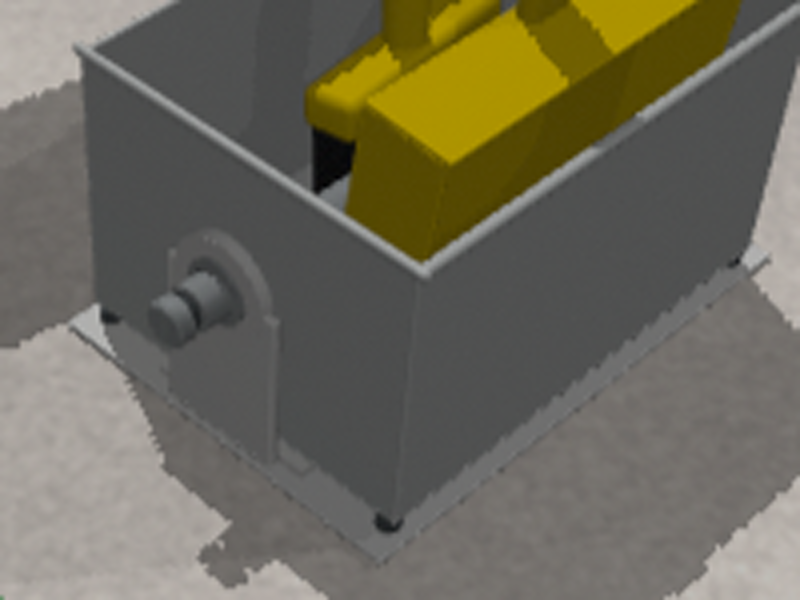

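```bash
cat > h.py <<'E'
import numpy as np, cv2
from scipy.optimize import least_squares
from station import telemetry, capture, camera_params, r
P={n:camera_params(n) for n in("scene","top")}
def proj(n,p):
    p=np.atleast_2d(p); c=P[n]; T=np.array(c["T"]); q=(p-T[:3,3])@T[:3,:3]
    return np.c_[c["fx"]*q[:,0]/q[:,2]+c["cx"], c["fy"]*q[:,1]/q[:,2]+c["cy"]]
def place(v,pts):
    x,y,a=v; c,s=np.cos(a),np.sin(a); pts=np.atleast_2d(pts)
    return np.c_[x+c*pts[:,0]-s*pts[:,1], y+s*pts[:,0]+c*pts[:,1], pts[:,2]]
def fit(obs,v0):
    f=lambda v: np.concatenate([(proj(n,place(v,p))[0]-np.array(uv)) for n,p,uv in obs])
    s=least_squares(f,v0,loss="soft_l1"); return s.x,f(s.x).reshape(-1,2)
def ray(n,uv,z):
    c=P[n];T=np.array(c["T"]); d=T[:3,:3]@[(uv[0]-c["cx"])/c["fx"],(uv[1]-c["cy"])/c["fy"],1]; o=T[:3,3]
    return o+d*(z-o[2])/d[2]
E
python3 - <<'E'
from h import *
t=lambda u,v:(400+u/4,220+v/4); s=lambda u,v:(90+u/5,240+v/5)
# holder x long (84) ; approx world: long dir along world x
a,b,h=.042,.024,.07
for uv in [t(180,143),t(277,162),t(240,332),t(145,308)]: print(ray("top",uv,.07))
obs=[("top",(a,b,h),t(180,143)),("top",(a,-b,h),t(277,162)),("top",(-a,-b,h),t(240,332)),("top",(-a,b,h),t(145,308)),
("scene",(a,-b,h),s(255,458)),("scene",(a,b,h),s(418,388)),("scene",(-a,b,h),s(330,188)),
("scene",(a,-b,0),s(317,585)),("scene",(a,b,0),s(465,517))]
v,res=fit(obs,[.4,-.25,0]); print("holder",v[:2],np.degrees(v[2])); print(np.round(res,1).tolist())
# fork handle top center & guard
H=v
# stand
t=lambda u,v:(130+u/4,170+v/4); s=lambda u,v:(270+u/4,140+v/4)
a,b=.1,.138
for z in (0,.004):
  obs=[("scene",(-a,-b,z),s(72,325)),("scene",(a,-b,z),s(380,562)),("scene",(a,b,z),s(770,260)),
  ("top",(-a,-b,z),t(678,517)),("top",(a,-b,z),t(680,150))]
  v,res=fit(obs,[.4,.2,0]); print("stand",z,v[:2],np.degrees(v[2])); print(np.round(res,1).tolist())
  for n,f,uv in(("top",t,(707,305)),("scene",s,(195,308))):
    print(n,"groove obs",f(*uv)); 
    for o in (-.007,0,.007): print(o,proj(n,place(v,(0,-.153+o,.09))))
E
```

```text
[ 0.52923772 -0.26262345  0.07      ]
[ 0.52043229 -0.30884877  0.07      ]
[ 0.43873257 -0.28868118  0.07      ]
[ 0.4495783  -0.24394771  0.07      ]
holder [ 0.48379691 -0.27516718] -13.496279701195093
[[-0.5, -0.5], [-0.3, 0.7], [0.0, 0.7], [-1.0, 0.5], [-0.4, 0.3], [0.2, -0.2], [-0.4, 0.3], [-0.2, 1.0], [0.8, 0.5]]
stand 0 [0.54167604 0.16486968] -0.5675830560507513
[[-0.9, 0.5], [-0.0, 1.2], [-0.1, -0.1], [-2.5, 1.5], [-0.4, -1.0]]
top groove obs (306.75, 246.25)
-0.007 [[306.73002472 247.6885492 ]]
0 [[303.087888  247.6213878]]
0.007 [[299.44771414 247.55426259]]
scene groove obs (318.75, 217.0)
-0.007 [[314.14916404 219.56438781]]
0 [[317.27137176 217.50975553]]
0.007 [[320.36892243 215.47134932]]
stand 0.004 [0.54296097 0.16281754] -0.458605534923529
[[-1.3, -0.1], [0.1, 0.8], [0.2, -0.9], [-1.5, 0.8], [0.4, -2.1]]
top groove obs (306.75, 246.25)
-0.007 [[307.8118897  246.87645138]]
0 [[304.16990792 246.81639629]]
0.007 [[300.52987364 246.75637331]]
scene groove obs (318.75, 217.0)
-0.007 [[313.90819935 220.6622158 ]]
0 [[317.03258158 218.59467435]]
0.007 [[320.13218394 216.54353083]]
```

```bash
python3 - <<'E'
from h import *
import cv2
t=lambda u,v:(400+u/4,220+v/4); s=lambda u,v:(90+u/5,240+v/5)
z=.075;a,b=.029,.015
obs=[("top",(a,b,z),t(197,168)),("top",(-a,b,z),t(172,288)),("top",(-a,-b,z),t(233,299)),("top",(0,0,.139),t(249,226)),
("scene",(a,-b,z),s(268,400)),("scene",(a,b,z),s(369,357)),("scene",(-a,b,z),s(305,223)),("scene",(-a,-b,z),s(217,258)),("scene",(0,0,.139),s(242,165))]
v,res=fit(obs,[.48,-.27,-.23]); print("fork",v[:2],np.degrees(v[2])); print(np.round(res,1).tolist())
print("fork by top handle",ray("top",t(249,226),.139),"scene",ray("scene",s(242,165),.139))
print("small fork foot", ray("top",t(190,450),.05), "handle", ray("top",t(212,450),.1))
print("tin",ray("top",(337,311),.04),"bottle",ray("top",(455,170),.1),"can",ray("top",(371,150),.128),"green",ray("top",(386,240),.07))
from scipy.spatial.transform import Rotation as R
o=telemetry.get_obs(); M=R.from_euler("xyz",o["tcp_rot"],degrees=True).as_matrix(); print(M.round(3),o["tool_pos"])
# overlay
img=cv2.imread("pics/top0.png"); im2=cv2.imread("pics/scene0.png")
E
```

```text
fork [ 0.48436213 -0.27519037] -13.268096918433317
[[-1.0, 0.3], [-1.0, -0.3], [-0.7, 0.8], [-0.2, 0.1], [-0.0, 0.7], [0.4, 0.2], [0.7, -0.4], [-1.5, 0.8], [-2.7, 0.5]]
fork by top handle [ 0.48445713 -0.2755658   0.139     ] scene [ 0.486123   -0.27204247  0.139     ]
small fork foot [ 0.38211691 -0.26836358  0.05      ] handle [ 0.38442763 -0.26630768  0.1       ]
tin [ 0.42049605 -0.05463513  0.04      ] bottle [ 0.69188941 -0.27877554  0.1       ] can [ 0.72194566 -0.11551745  0.128     ] green [ 0.55916216 -0.1490419   0.07      ]
[[-0.     0.237  0.972]
 [-0.001  0.972 -0.237]
 [-1.    -0.001 -0.   ]] [0.13593973 0.55847778 0.23076423]
```

```bash
cat >> h.py <<'E'
from scipy.spatial.transform import Rotation as R
def to(target,yaw_y=None,cmd=None):
    """shift in tool axes (mm) and rotvec (deg) from measured pose to target TCP, tool down, tool y at yaw_y deg"""
    o=telemetry.get_obs(); M=R.from_euler("xyz",o["tcp_rot"],degrees=True).as_matrix()
    p=np.array(o["tool_pos"]); out=1000*M.T@(np.array(target)-p); rv=None
    if yaw_y is not None:
        a=np.radians(yaw_y); y=np.array([np.cos(a),np.sin(a),0]); x=np.array([0,0,-1.]); D=np.c_[x,y,np.cross(x,y)]
        rv=np.degrees(R.from_matrix(M.T@D).as_rotvec())
    print("t",round(o["time"],2),"pos",np.round(p*1000,2),"F",np.round(o["contact_force"],2),"tq",np.round(o["wrist_torque"],3),"op",round(o["opening"]*1000,1))
    print("shift",out.round(2),"rv",None if rv is None else rv.round(2),"yaw_y",np.degrees(np.arctan2(M[1,1],M[0,1])).round(2))
E
python3 -c "
from h import *
to((.4843,-.2752,.231),76.7)"
python3 -m handwheel '[[1,0,-32,24,0,0,0],[1,0,-64,47,0,0,0],[1,0,-96,71,0,0,0],[1,0,-128,94,0,0,0],[1,0,-160,118,0,0,0],[1,0,-192,142,0,0,0],[1,0,-224,165,0,0,0],[1,0,-256,189,0,0,0]]'
python3 -m handwheel '[[0.8,0,-32,24,0,0,0],[0.8,0,-64,47,0,0,0],[0.8,0,-96,71,0,0,0],[0.8,0,-128,94,0,0,0],[0.8,0,-160,118,0,0,0],[0.8,0,-192,142,0,0,0],[0.8,0,-224,165,0,0,0],[0.8,0,-256,189,0,0,0]]'
python3 -c "
from h import *
to((.4843,-.2752,.231),76.7)"
```

```text
t 0.1 pos [135.94 558.48 230.76] F [ 0.7  -0.12  0.32] tq [-0.023  0.005 -0.003] op 85.0
shift [ 4.4000e-01 -7.2761e+02  5.3568e+02] rv [-0.38 -0.01  0.06] yaw_y 76.32
time: 0.77
tool_pos: [0.259, 0.2635, 0.2312]
tcp_rot: [9.2, 90.0, -4.4]
contact_force: [1.9, 0.8, 0.3]
opening: 0.0855
time: 1.43
tool_pos: [0.381, -0.0277, 0.2314]
tcp_rot: [-4.2, 90.0, -17.9]
contact_force: [1.6, 1.0, -0.5]
opening: 0.0684
t 1.43 pos [381.02 -27.7  231.37] F [ 1.56  0.98 -0.53] tq [ 0.015 -0.017  0.037] op 68.4
shift [   0.45 -216.    158.97] rv [-0.4   0.03  0.  ] yaw_y 76.3
```

```bash

python3 -m handwheel '[[0.7,0,-31,23,0,0,0],[0.7,0,-62,46,0,0,0],[0.7,0,-93,68,0,0,0],[0.7,0,-124,91,0,0,0],[0.7,0,-155,114,0,0,0],[0.7,0,-186,137,-0.4,0,0],[0.7,0,-206,152,-0.4,0,0],[0.7,0,-216,159,-0.4,0,0]]'
python3 -c "
from h import *
to((.4843,-.2752,.096),76.7)
cv2.imwrite('pics/t3.png',cv2.resize(capture('top')[180:360,360:560],None,fx=4,fy=4,interpolation=cv2.INTER_CUBIC))
cv2.imwrite('pics/s3.png',cv2.resize(capture('scene')[190:370,60:260],None,fx=4,fy=4,interpolation=cv2.INTER_CUBIC))
to((.4843,-.2752,.096),76.7)"
```

```text
time: 2.1
tool_pos: [0.4849, -0.2757, 0.2302]
tcp_rot: [171.7, 89.9, 158.3]
contact_force: [-0.8, -0.5, 0.0]
opening: 0.0596
t 2.1 pos [ 484.87 -275.73  230.21] F [-0.77 -0.47  0.01] tq [-0.008  0.018  0.012] op 59.6
shift [134.21   0.36  -0.49] rv [-0.09 -0.08 -0.01] yaw_y 76.61
t 2.2 pos [ 484.45 -274.18  230.34] F [-0.02  0.22  0.64] tq [ 0.027 -0.001  0.057] op 59.8
shift [134.34  -1.1    0.3 ] rv [-0.07 -0.09 -0.03] yaw_y 76.63
```

View pics/s3.png

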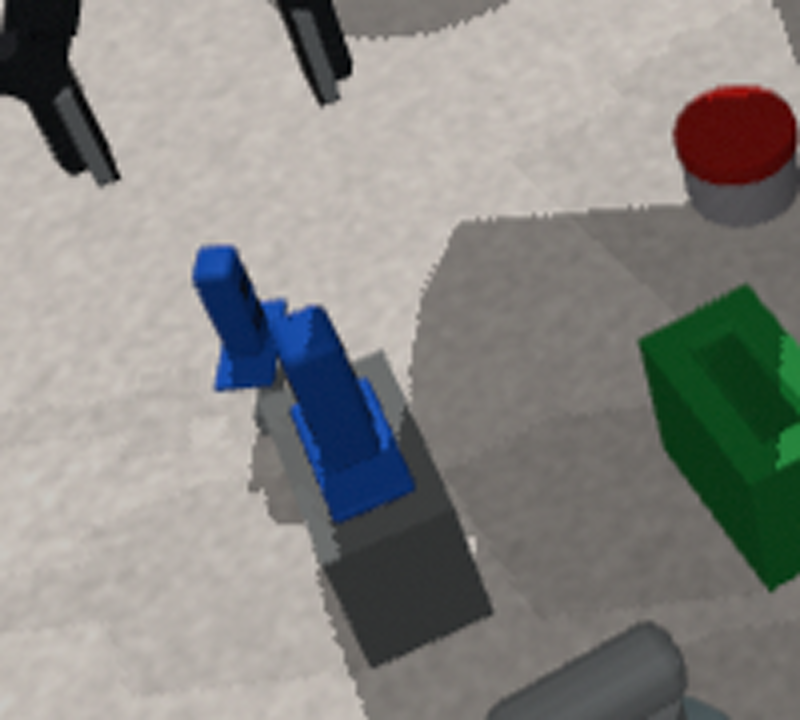

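View pics/t3.png

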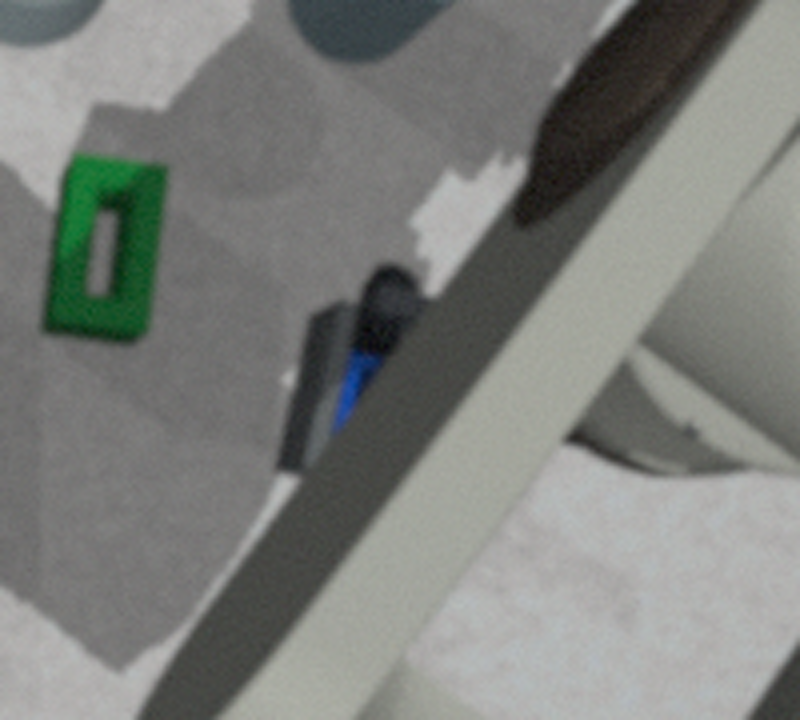

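```bash

python3 -c "
from h import *
M=None
c=np.array([.4844,-.2748,.240]); y=np.array([np.cos(np.radians(76.6)),np.sin(np.radians(76.6)),0])
print((proj('scene',[c+y*.03,c-y*.03,c])-[60,190])*4)"
python3 -m handwheel '[[0.7,20,0,0,0,0,0],[0.7,40,0,0,0,0,0],[0.7,60,0,0,0,0,0],[0.7,80,0,0,0,0,0],[0.7,100,0,0,0,0,0],[0.7,118,0,0,0,0,0],[0.7,129,-0.5,0,0,0,0],[0.7,134,-0.5,0,0,0,0]]'
python3 -c "
from h import *
to((.4843,-.2752,.096),76.7)
cv2.imwrite('pics/s4.png',cv2.resize(capture('scene')[190:370,60:260],None,fx=4,fy=4,interpolation=cv2.INTER_CUBIC))
to((.4843,-.2752,.096),76.7)"
```

```text
[[310.01726251  84.02649994]
 [111.2810703  155.13261615]
 [212.3140138  118.98388983]]
time: 2.87
tool_pos: [0.4837, -0.2722, 0.0962]
tcp_rot: [155.9, 89.9, 142.6]
contact_force: [0.1, -0.3, -0.7]
opening: 0.0601
t 2.87 pos [ 483.67 -272.16   96.16] F [ 0.13 -0.32 -0.73] tq [0.011 0.001 0.041] op 60.1
shift [ 0.15 -2.81  1.31] rv [ 0.06 -0.09 -0.04] yaw_y 76.76
t 2.92 pos [ 483.8  -272.4    96.16] F [-0.31  1.42 -1.27] tq [0.037 0.024 0.027] op 60.2
shift [ 0.15 -2.61  1.13] rv [ 0.05 -0.09 -0.04] yaw_y 76.75
```

View pics/s4.png

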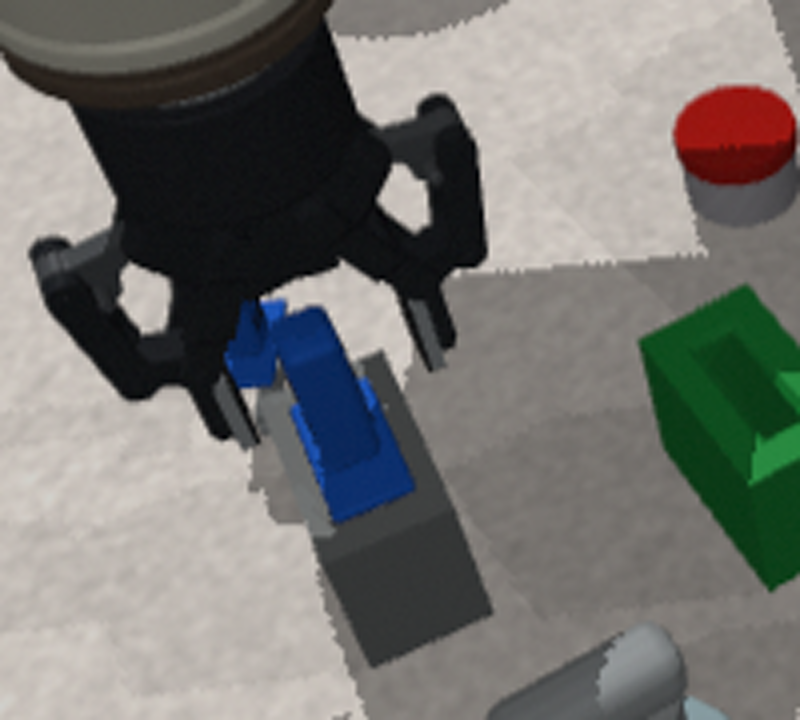

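```bash

python3 -m handwheel '[[0.7,0,-2.5,1,0,0,0],[0.7,0,-2.5,1,0,0,0],[0.7,0,-2.5,1,0,0,0],[0.5,0,-2.5,1,0,0,0],[0.35,0,-2.5,1,0,0,0],[0.3,0,-2.5,1,0,0,0],[0.3,0,-2.5,1,0,0,0],[0.3,0,-2.5,1,0,0,0]]'
python3 -c "
from h import *
to((.4843,-.2752,.096),76.7)"
python3 -m handwheel '[[0.2,0,0,0,0,0,0],[0.1,0,0,0,0,0,0],[0,0,0,0,0,0,0],[0,0,0,0,0,0,0],[0,0,0,0,0,0,0],[0,0,0,0,0,0,0],[0,0,0,0,0,0,0],[0,0,0,0,0,0,0]]'
python3 -c "
from h import *
to((.4843,-.2752,.096),76.7)
cv2.imwrite('pics/s5.png',cv2.resize(capture('scene')[190:370,60:260],None,fx=4,fy=4,interpolation=cv2.INTER_CUBIC))"
```

```text
time: 3.58
tool_pos: [0.4847, -0.2762, 0.0974]
tcp_rot: [-82.2, 90.0, -95.5]
contact_force: [-0.4, -1.1, 0.4]
opening: 0.0258
t 3.58 pos [ 484.71 -276.16   97.39] F [-0.42 -1.07  0.36] tq [ 0.052  0.044 -0.058] op 25.8
shift [ 1.39  0.84 -0.62] rv [0.02 0.   0.01] yaw_y 76.72
time: 4.25
tool_pos: [0.4848, -0.2762, 0.0975]
tcp_rot: [-40.5, 90.0, -53.8]
contact_force: [-0.5, -0.1, 5.2]
opening: 0.0193
t 4.25 pos [ 484.78 -276.2    97.49] F [-0.53 -0.09  5.2 ] tq [-0.008  0.064 -0.052] op 19.3
shift [ 1.49  0.86 -0.7 ] rv [0.02 0.02 0.01] yaw_y 76.72
```

View pics/s5.png

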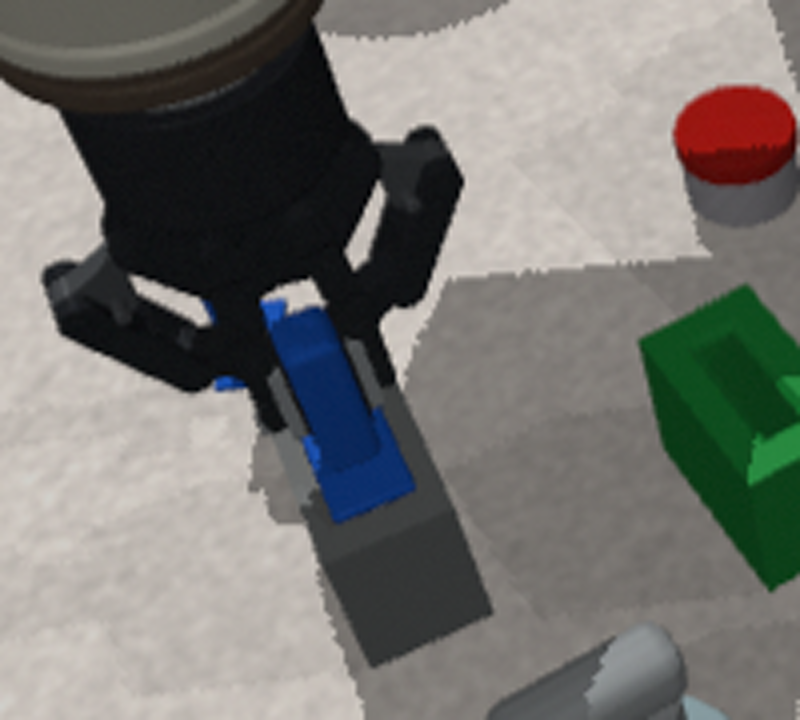

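```bash

python3 -m handwheel '[[0,-3,0,0,0,0,0],[0,-8,0,0,0,0,0],[0,-16,0,0,0,0,0],[0,-28,0,0,0,0,0],[0,-42,0,0,0,0,0],[0,-56,0,0,0,0,0],[0,-68,0,0,0,0,0],[0,-75,0,0,0,0,0]]'
python3 -m handwheel '[[0,-14,0,0,0,0,0],[0,-28,0,0,0,0,0],[0,-42,0,0,0,0,0],[0,-50,0,0,0,0,0],[0,-54,0,0,0,0,0],[0,-55,0,0,0,0,0],[0,-55,0,0,0,0,0],[0,-55,0,0,0,0,0]]'
python3 -c "
from h import *
to((.5413,-.012,.225),89.4)
i=capture('scene');cv2.imwrite('pics/s6.png',cv2.resize(i[90:390,0:400],None,fx=2,fy=2,interpolation=cv2.INTER_CUBIC))
# pin groove triangulation with earlier pixels
A=np.array
def tri(uvs):
    f=lambda p:np.concatenate([proj(n,p)[0]-A(uv) for n,uv in uvs]); s=least_squares(f,[.54,0,.09]); return s.x.round(4),s.fun.round(2)
t=lambda u,v:(130+u/4,170+v/4); s=lambda u,v:(270+u/4,140+v/4)
print(tri([('top',t(707,305)),('scene',s(195,308))]))
print('axis z fixed', ray('top',t(707,305),.0975), ray('scene',s(195,308),.09))
"
```

```text
time: 4.97
tool_pos: [0.4851, -0.2764, 0.1747]
tcp_rot: [-27.0, 89.9, -40.3]
contact_force: [-0.2, -0.1, -1.4]
opening: 0.0194
time: 5.63
tool_pos: [0.4845, -0.276, 0.2266]
tcp_rot: [160.8, 89.9, 147.6]
contact_force: [-0.7, 0.0, -1.4]
opening: 0.0194
t 5.63 pos [ 484.48 -276.    226.55] F [-0.72  0.03 -1.39] tq [0.039 0.021 0.012] op 19.4
shift [  1.66 269.99  -5.38] rv [-12.69  -0.06  -0.03] yaw_y 76.71
(array([0.5443, 0.0076, 0.0962]), array([-1.55, -1.2 , -1.64,  0.3 ]))
axis z fixed [0.54188723 0.00451166 0.0975    ] [0.54098548 0.01444788 0.09      ]
```

View pics/s6.png

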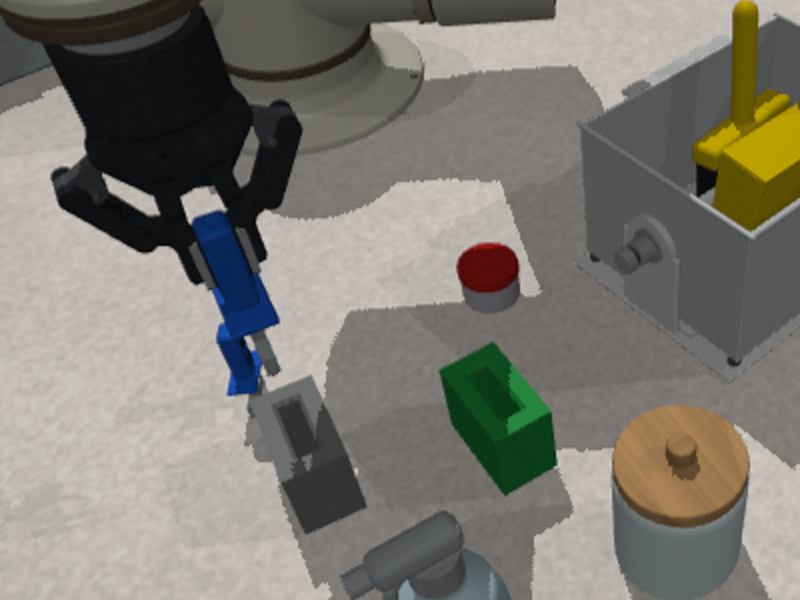

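```bash
python3 - <<'E'
import cv2
a=cv2.imread("pics/top0.png"); b=cv2.imread("pics/scene0.png")
A=cv2.resize(a[225:270,280:330],None,fx=12,fy=12,interpolation=cv2.INTER_LANCZOS4); B=cv2.resize(b[190:240,295:345],None,fx=12,fy=12,interpolation=cv2.INTER_LANCZOS4)
cv2.imwrite("pics/t7.png",A); cv2.imwrite("pics/s7.png",B)
E
```

```text
(no output)
```

View pics/t7.png

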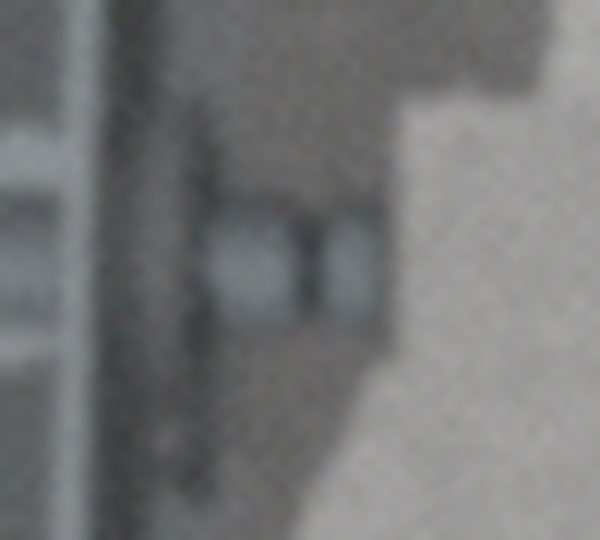

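View pics/s7.png

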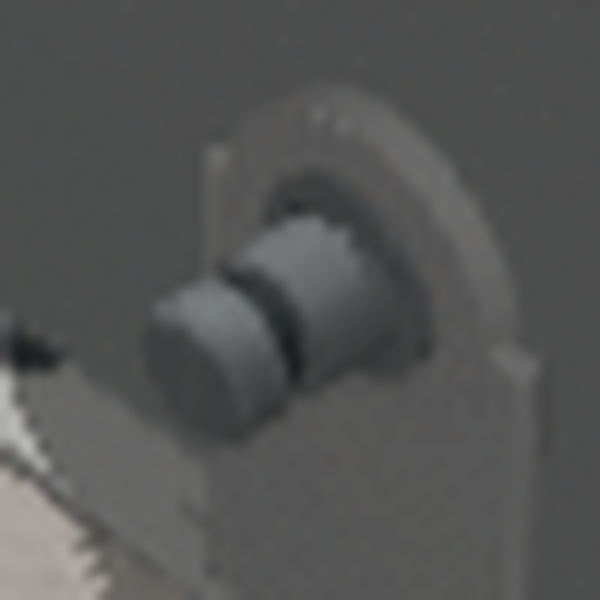

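```bash
cat > ov.py <<'E'
from h import *
import sys
x,gy,wy,dz=[float(k)/1000 for k in sys.argv[1:5]]
th=np.linspace(0,2*np.pi,60); yaw=np.radians(-0.5)
def ring(y,rad):
    return place((x,gy,yaw),np.c_[rad*np.cos(th),np.full(60,y),.09+dz+rad*np.sin(th)])
for n,src,(u0,v0) in(("top","pics/top0.png",(280,225)),("scene","pics/scene0.png",(295,190))):
    im=cv2.resize(cv2.imread(src)[v0:v0+50,u0:u0+50],None,fx=12,fy=12,interpolation=cv2.INTER_CUBIC)
    for y,rad,c in((-.01125,.011,(0,0,255)),(-.00275,.011,(0,255,255)),(.00275,.011,(0,255,0)),(wy,.016,(255,0,255))):
        q=((proj(n,ring(y,rad))-[u0,v0]+.5)*12-.5); cv2.polylines(im,[q.astype(int)],True,c,1)
    cv2.imwrite(f"pics/ov_{n}_{sys.argv[5]}.png",im)
E
python3 ov.py 541.5 8 15.5 0 a
python3 -c "
from h import *
print(ray('top',(305.67,247.1),.0975),ray('top',(312.3,247),.1))"
cd pics; python3 -c "
import cv2,numpy as np
cv2.imwrite('ova.png',cv2.resize(np.hstack([cv2.imread('ov_top_a.png'),cv2.imread('ov_scene_a.png')]),(800,400)))"
```

```text
[0.54023779 0.00654507 0.0975    ] [ 0.54021285 -0.00617413  0.1       ]
```

View pics/ova.png

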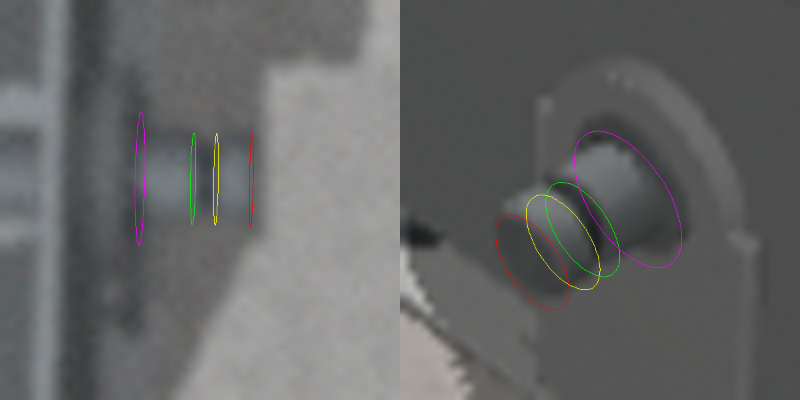

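```bash
python3 ov.py 540 7 15.5 0 a; python3 ov.py 540 12.5 15.5 0 b;
cd pics; python3 -c "
import cv2,numpy as np
cv2.imwrite('ovb.png',cv2.resize(np.hstack([cv2.imread('ov_top_a.png'),cv2.imread('ov_scene_b.png')]),(800,400)))"
```

```text
(no output)
```

View pics/ovb.png

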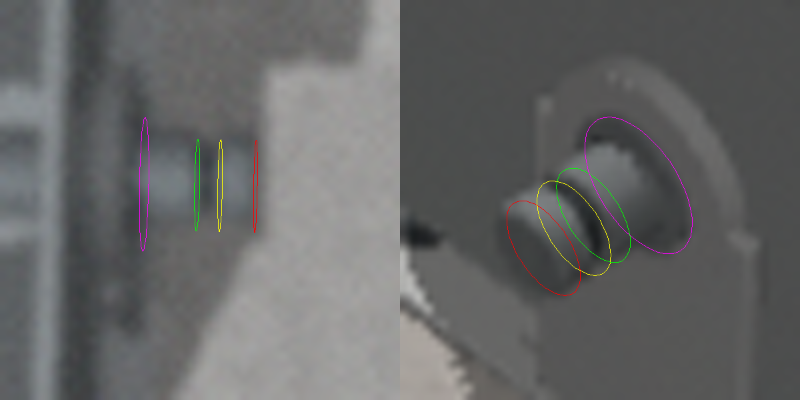

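```bash

python3 -c "
from h import *
to((.540,-.025,.2265),89.4)"

```

```text
t 5.68 pos [ 484.51 -275.97  226.52] F [-0.45 -0.66 -1.82] tq [ 0.014 -0.009 -0.035] op 19.2
shift [ 1.3000e-01  2.5701e+02 -3.6600e+00] rv [-12.68  -0.06  -0.03] yaw_y 76.72
```

```bash

python3 -m handwheel '[[0,0,30,0,-1.5,0,0],[0,0,64,0,-3,0,0],[0,0,100,-1,-5,0,0],[0,0,136,-2,-7,0,0],[0,0,172,-3,-9,0,0],[0,0,208,-3,-11,0,0],[0,0,238,-3.7,-12.7,0,0],[0,0,257,-3.7,-12.7,0,0]]'
python3 -m handwheel '[[0,6,0,0,0,0,0],[0,18,0,0,0,0,0],[0,30,0,0,0,0,0],[0,42,0,0,0,0,0],[0,50,0,0,0,0,0],[0,55,0,0,0,0,0],[0,57,0,0,0,0,0],[0,57,0,0,0,0,0]]'
python3 -c "
from h import *
to((.540,-.025,.1695),89.4)
i=capture('scene');cv2.imwrite('pics/scene8.png',i);cv2.imwrite('pics/s8.png',cv2.resize(i[110:260,240:400],None,fx=5,fy=4,interpolation=cv2.INTER_CUBIC)[:600])
cv2.imwrite('pics/s8.png',cv2.resize(i[130:250,250:400],None,fx=5,fy=5,interpolation=cv2.INTER_CUBIC))
to((.540,-.025,.1695),89.4)
"
```

```text
time: 6.35
tool_pos: [0.5401, -0.0223, 0.2268]
tcp_rot: [138.7, 89.9, 138.4]
contact_force: [0.5, -0.1, -2.3]
opening: 0.0195
time: 7.02
tool_pos: [0.54, -0.0255, 0.1699]
tcp_rot: [-179.6, 90.0, 179.8]
contact_force: [-0.1, -0.5, -1.6]
opening: 0.0195
t 7.02 pos [540.03 -25.47 169.9 ] F [-0.1  -0.53 -1.65] tq [ 0.04  -0.021 -0.002] op 19.5
shift [ 0.4   0.47 -0.03] rv [-0.01 -0.03  0.  ] yaw_y 89.39
t 7.07 pos [540.22 -25.4  170.47] F [-0.86 -0.31 -2.64] tq [ 0.004 -0.023  0.043] op 19.5
shift [ 0.97  0.4  -0.22] rv [-0.    0.01  0.  ] yaw_y 89.4
```

View pics/s8.png

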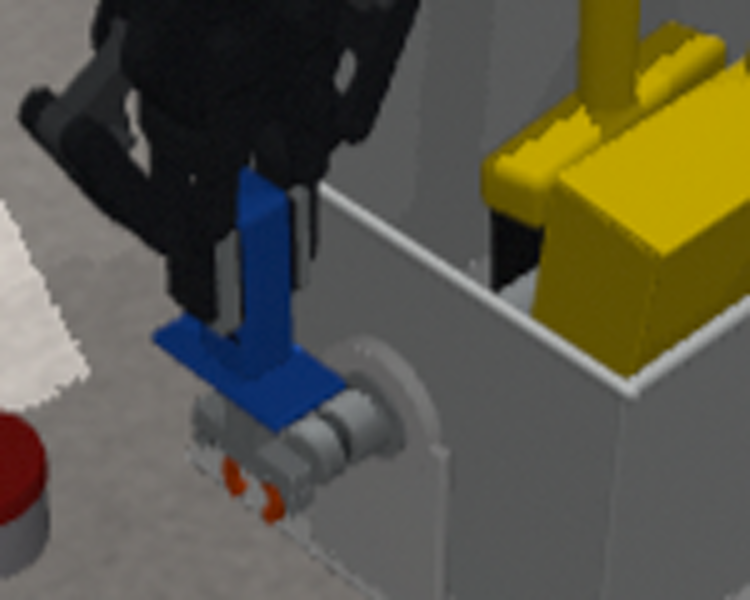

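```bash
cat > ov2.py <<'E'
from h import *
import sys
src=sys.argv[1]; fx,fy,fz,px,gy,wy=[float(k)/1000 for k in sys.argv[2:8]]; u0,v0,w,hh=[int(k) for k in sys.argv[9:13]]; S=10
img=cv2.imread(src); im=cv2.resize(img[v0:v0+hh,u0:u0+w],None,fx=S,fy=S,interpolation=cv2.INTER_CUBIC)
yaw=np.radians(-0.6); n="scene"
def draw(pts,c):
    q=((proj(n,pts)-[u0,v0]+.5)*S-.5); cv2.polylines(im,[q.astype(int)],True,c,1)
for z in(.057,.024,.006):
    a,b=(.029,.015) if z==.057 else (.024,.0045)
    draw(place((fx,fy,yaw),np.array([(a,b,fz+z),(a,-b,fz+z),(-a,-b,fz+z),(-a,b,fz+z)])),(0,255,255))
th=np.linspace(0,2*np.pi,60)
for y,rad,c in((-.01125,.011,(0,0,255)),(-.00275,.011,(0,255,255)),(.00275,.011,(0,255,0)),(wy,.016,(255,0,255))):
    draw(place((px,gy,yaw),np.c_[rad*np.cos(th),np.full(60,y),.09+rad*np.sin(th)]),c)
cv2.imwrite(sys.argv[8],im)
E
python3 ov2.py pics/scene8.png 540 -25.4 90.8 538.5 12 15.5 pics/o1.png 270 185 70 58
python3 -c "
from h import *
yaw=np.radians(-.6);z=.0908+.057
obs=[('scene',(-.029,-.015,z),(280.6,197.4)),('scene',(.029,.015,z),(319.4,207.6)),('scene',(.029,-.015,z),(305.4,216))]
f=lambda v:np.concatenate([(proj(n,place((v[0],v[1],yaw),p))[0]-np.array(uv)) for n,p,uv in obs])
s=least_squares(f,[.54,-.025]);print(s.x,s.fun.round(2))"
```

```text
[ 0.54128109 -0.02530505] [-0.68  0.2   0.72 -0.7  -0.05  0.44]
```

View pics/o1.png

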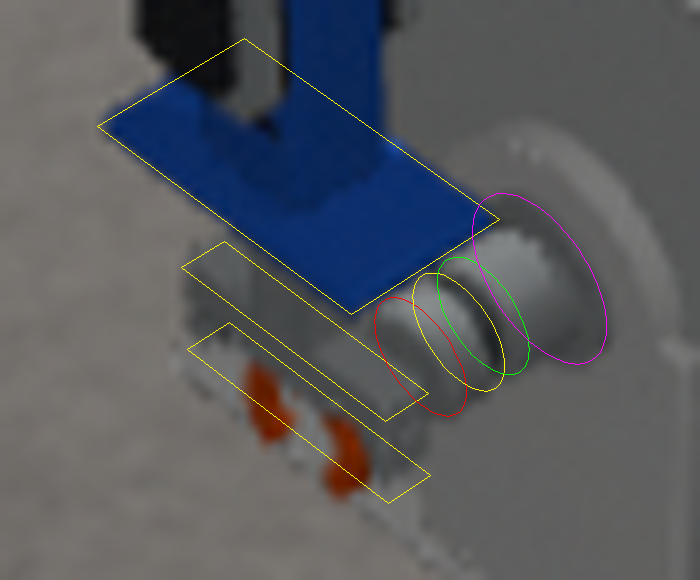

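```bash

python3 ov2.py pics/scene0.png 540 -25.4 290 538.5 12 15.5 pics/o2.png 300 198 38 30
python3 ov2.py pics/scene0.png 540 -25.4 290 540 11 15.5 pics/o3.png 300 198 38 30
python3 - <<'E'
import cv2,numpy as np
a=[cv2.resize(cv2.imread(f'pics/o{k}.png'),None,fx=1.05,fy=1.05) for k in(2,3)]
cv2.imwrite('pics/o23.png',np.hstack(a))
E
```

```text
(no output)
```

View pics/o23.png

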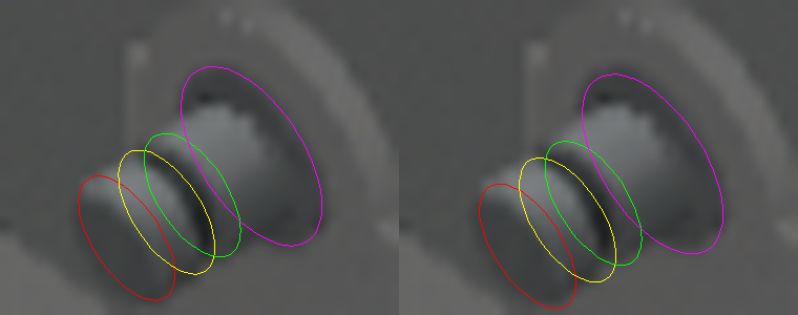

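```bash

python3 - <<'E'
import cv2,numpy as np
b=cv2.imread("pics/scene0.png")[196:232,300:340]
g=b.astype(float); g=np.clip((g-40)*2.2,0,255).astype(np.uint8)
cv2.imwrite('pics/e1.png',cv2.resize(g,None,fx=16,fy=16,interpolation=cv2.INTER_NEAREST))
E
```

```text
(no output)
```

View pics/e1.png

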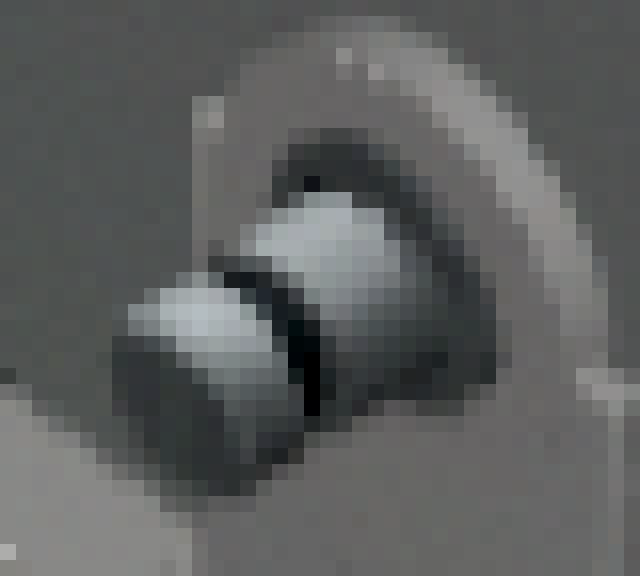

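```bash

python3 - <<'E'
from h import *
th=np.linspace(0,2*np.pi,721); yaw=np.radians(-.6)
def ring(x,gy,y,rad,z): return proj("scene",place((x,gy,yaw),np.c_[rad*np.cos(th),np.full(721,y),z+rad*np.sin(th)]))
def f(v,full=0):
    x,gy,wy,z=v
    e=ring(x,gy,-.01125,.011,z); c=ring(x,gy,-.00275,.011,z); w=ring(x,wy,0,.016,z)
    return np.array([e[:,0].min()-306.5,e[:,1].max()-226.4,c[:,1].min()-212.5,c[:,0].max()-318.8,w[:,1].min()-203.6,w[:,0].max()-330.6,w[:,1].max()-221.3])
s=least_squares(f,[.54,.01,.025,.09]); print(s.x.round(4),s.fun.round(2))
g=lambda v:f([v[0],v[1],v[2],.09])
s=least_squares(g,[.54,.01,.025]); print(s.x.round(4),s.fun.round(2))
E
```

```text
[0.5378 0.0109 0.0288 0.0889] [-0.23  0.36 -0.05  0.44  0.18 -0.22 -0.5 ]
[0.5386 0.0101 0.028 ] [-0.24  0.37 -0.07  0.45  0.17 -0.21 -0.48]
```

```bash

python3 - <<'E'
import cv2,numpy as np
b=cv2.imread("pics/scene8.png")[186:236,276:326]
g=b.astype(float); g=np.clip((g-20)*1.6,0,255).astype(np.uint8)
cv2.imwrite('pics/e2.png',cv2.resize(g,None,fx=12,fy=12,interpolation=cv2.INTER_NEAREST))
E
```

```text
(no output)
```

View pics/e2.png

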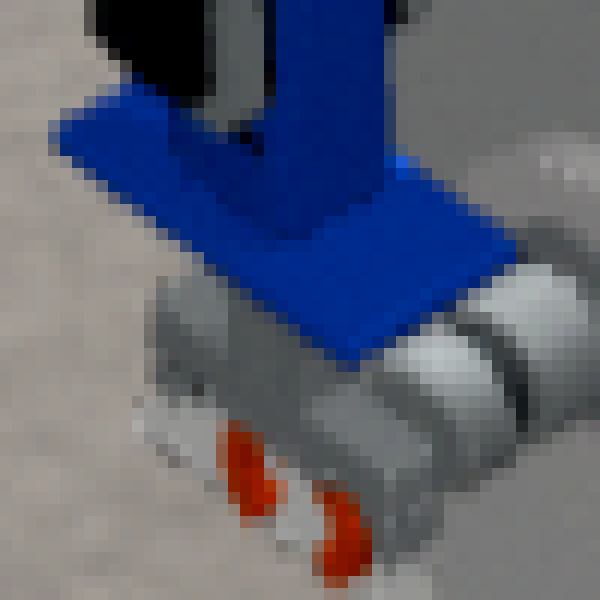

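```bash

python3 - <<'E'
from h import *
yaw=np.radians(-.6)
def box(x,y,a,b,z0,z1): return proj("scene",place((x,y,yaw),np.array([(i*a,j*b,z) for i in(-1,1) for j in(-1,1) for z in(z0,z1)])))
z=.0908
def f(v):
    g=box(*v,.029,.015,z+.052,z+.057); h=box(*v,.024,.0045,z+.006,z+.024); c=box(*v,.0155,.002,z-.005,z+.005)
    return np.array([g[:,0].min()-279.67,g[:,0].max()-319,g[:,1].max()-216.3,h[:,0].min()-288,h[:,0].max()-311.9,h[:,1].max()-232.2])
s=least_squares(f,[.54,-.025]); print(s.x.round(4),s.fun.round(2))
c=box(*s.x,.0155,.002,z-.005,z+.005); print(c[:,0].min(),c[:,0].max())
E
```

```text
[ 0.5359 -0.022 ] [-0.39  0.24 -0.29 -0.36  0.5   0.25]
292.85668114833874 307.75871815777333
```

```bash

python3 - <<'E'
from h import *
yaw=np.radians(-.6)
def box(x,y,a,b,z0,z1): return proj("scene",place((x,y,yaw),np.array([(i*a,j*b,z) for i in(-1,1) for j in(-1,1) for z in(z0,z1)])))
def f(v):
    x,y,z=v
    g=box(x,y,.029,.015,z+.052,z+.057); h=box(x,y,.024,.0045,z+.006,z+.024)
    return np.array([g[:,0].min()-279.67,g[:,0].max()-319,g[:,1].max()-216.3,h[:,0].min()-288,h[:,0].max()-311.9,h[:,1].max()-232.2])
s=least_squares(lambda v:f([v[0],-.0254,v[1]]),[.54,.09]); print("y fixed: x,z",s.x.round(4),s.fun.round(2))
s=least_squares(lambda v:f([.5397,-.0254,v[0]]),[.09]); print(s.x.round(4),s.fun.round(2))
print(f([.5397,-.0254,.0908]).round(2))
E
```

```text
y fixed: x,z [0.5398 0.0958] [-0.62  0.4  -0.3  -0.5   0.59  0.4 ]
[0.0957] [-0.67  0.34 -0.29 -0.55  0.53  0.41]
[-0.47  0.36  2.09 -0.39  0.58  2.59]
```

```bash

python3 - <<'E'
from h import *
b=cv2.imread("pics/scene8.png")[150:225,270:330]
g=b.astype(float); g=np.clip((g-5)*2.0,0,255).astype(np.uint8)
cv2.imwrite('pics/e3.png',cv2.resize(g,None,fx=8,fy=8,interpolation=cv2.INTER_NEAREST))
yaw=np.radians(-.6)
for z in(.0908,.0957):
    for zz in (.121,.057):
        p=place((.5397,-.0254,yaw),np.array([(.012,-.01,z+zz),(.012,.01,z+zz),(-.012,-.01,z+zz)]))
        print(z,zz,((proj("scene",p)-[270,150]+.5)*8).round(0).tolist())
    print("pads tip",((proj("scene",np.array([[.551,-.0154,.1703],[.551,-.0354,.1703],[.529,-.0354,.1703]]))-[270,150]+.5)*8).round(0).tolist())
E
```

```text
0.0908 0.121 [[227.0, 205.0], [311.0, 156.0], [138.0, 144.0]]
0.0908 0.057 [[239.0, 474.0], [318.0, 424.0], [155.0, 412.0]]
pads tip [[313.0, 331.0], [233.0, 381.0], [154.0, 325.0]]
0.0957 0.121 [[226.0, 183.0], [310.0, 134.0], [136.0, 122.0]]
0.0957 0.057 [[238.0, 454.0], [317.0, 405.0], [154.0, 392.0]]
pads tip [[313.0, 331.0], [233.0, 381.0], [154.0, 325.0]]
```

View pics/e3.png

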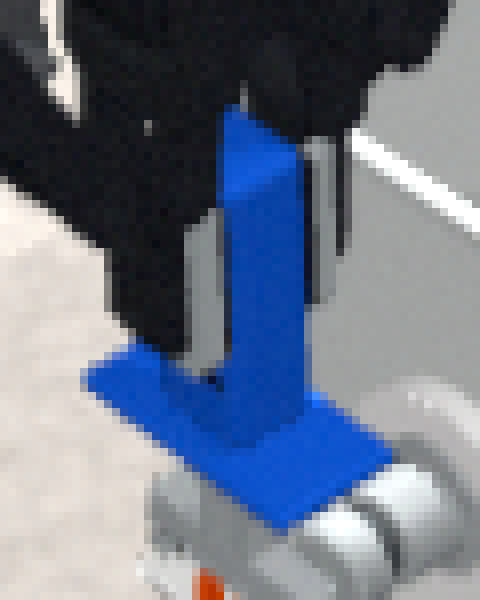

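```bash

python3 - <<'E'
from h import *
b=cv2.imread("pics/scene0.png")[260:330,115:185]
g=b.astype(float); g=np.clip((g-5)*1.8,0,255).astype(np.uint8)
cv2.imwrite('pics/e4.png',cv2.resize(g,None,fx=8,fy=8,interpolation=cv2.INTER_NEAREST))
yaw=np.radians(-13.3)
for z in(.018,.023):
    for zz in (.121,.057):
        p=place((.4843,-.2752,yaw),np.array([(.012,-.01,z+zz),(.012,.01,z+zz),(-.012,-.01,z+zz)]))
        print(z,zz,((proj("scene",p)-[115,260]+.5)*8).round(0).tolist())
    for zz in (.057,.052):
        p=place((.4843,-.2752,yaw),np.array([(.029,-.015,z+zz),(.029,.015,z+zz),(-.029,.015,z+zz),(-.029,-.015,z+zz)]))
        print(z,zz,((proj("scene",p)-[115,260]+.5)*8).round(0).tolist())
E
```

```text
0.018 0.121 [[131.0, 183.0], [248.0, 136.0], [91.0, 89.0]]
0.018 0.057 [[232.0, 409.0], [340.0, 362.0], [192.0, 316.0]]
0.018 0.057 [[232.0, 489.0], [397.0, 417.0], [297.0, 197.0], [139.0, 263.0]]
0.018 0.052 [[240.0, 505.0], [404.0, 433.0], [304.0, 214.0], [147.0, 280.0]]
0.023 0.121 [[122.0, 164.0], [240.0, 117.0], [83.0, 70.0]]
0.023 0.057 [[224.0, 392.0], [333.0, 345.0], [185.0, 299.0]]
0.023 0.057 [[225.0, 473.0], [391.0, 401.0], [291.0, 181.0], [131.0, 246.0]]
0.023 0.052 [[232.0, 489.0], [397.0, 417.0], [297.0, 197.0], [139.0, 263.0]]
```

View pics/e4.png

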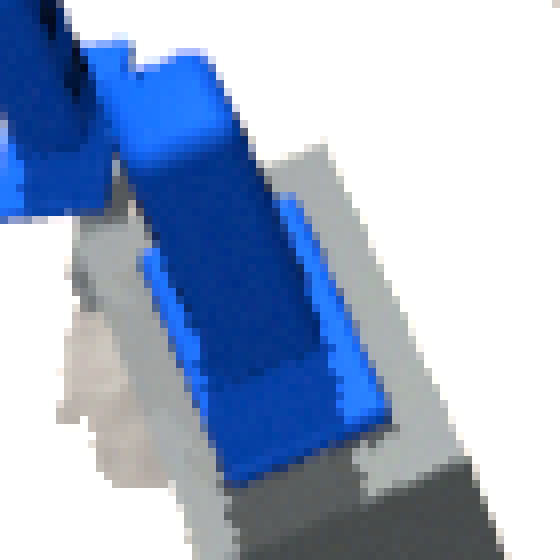

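```bash

python3 -m handwheel '[[0,-6,0,0,0,0,0],[0,-18,0,0,0,0,0],[0,-30,0,0,0,0,0],[0,-37,0,4,0,0,0],[0,-37,10,1.5,0,0,0],[0,-37,22,1.5,0,0,0],[0,-37,30,1.5,0,0,0],[0,-37,32.5,1.5,0,0,0]]'
python3 -m handwheel '[[0,0,0,0,0,0,0],[0,3,0,0,0,0,0],[0,7,0,0,0,0,0],[0,11,0,0,0,0,0],[0,14,0,0,0,0,0],[0,16,0,0,0,0,0],[0,17,0,0,0,0,0],[0,17,0,0,0,0,0]]'
python3 -c "
from h import *
to((.5417,.007,.1875),89.4)
"
```

```text
time: 7.73
tool_pos: [0.5417, 0.0091, 0.207]
tcp_rot: [154.3, 90.0, 153.8]
contact_force: [-0.0, 0.1, -2.3]
opening: 0.0195
time: 8.4
tool_pos: [0.5419, 0.0072, 0.19]
tcp_rot: [-169.2, 90.0, -169.8]
contact_force: [-0.3, -0.1, -1.5]
opening: 0.0194
t 8.4 pos [541.89   7.23 190.04] F [-0.31 -0.1  -1.48] tq [ 0.016  0.007 -0.019] op 19.4
shift [ 2.54 -0.23 -0.19] rv [ 0.01 -0.02  0.  ] yaw_y 89.41
```

```bash

python3 -m handwheel '[[0,0.5,0,0,0,0,0],[0,1,0,0,0,0,0],[0,1.5,0,0,0,0,0],[0,2,0,0,0,0,0],[0,2.5,0,0,0,0,0],[0,2.5,0,0,0,0,0],[0,2.5,0,0,0,0,0],[0,2.5,0,0,0,0,0]]'
python3 -m handwheel '[[0,0.2,0,0,0,0,0],[0,0.4,0,0,0,0,0],[0,0.6,0,0,0,0,0],[0,0.8,0,0,0,0,0],[0,1,0,0,0,0,0],[0,1,0,0,0,0,0],[0,1,0,0,0,0,0],[0,1,0,0,0,0,0]]'
python3 -c "
from h import *
to((.5417,.007,.1865),89.4)
i=capture('scene');cv2.imwrite('pics/s9.png',cv2.resize(i[150:250,270:370],None,fx=6,fy=6,interpolation=cv2.INTER_CUBIC))
"
```

```text
time: 9.07
tool_pos: [0.542, 0.0074, 0.1878]
tcp_rot: [-124.0, 90.0, -124.5]
contact_force: [-0.5, 0.9, -1.6]
opening: 0.0192
time: 9.73
tool_pos: [0.542, 0.0073, 0.1868]
tcp_rot: [-96.6, 90.0, -97.1]
contact_force: [0.4, 0.4, -1.3]
opening: 0.019
t 9.73 pos [541.98   7.32 186.82] F [ 0.36  0.41 -1.29] tq [ 0.028 -0.018 -0.031] op 19.0
shift [ 0.32 -0.32 -0.28] rv [ 0.02 -0.    0.01] yaw_y 89.42
```

View pics/s9.png

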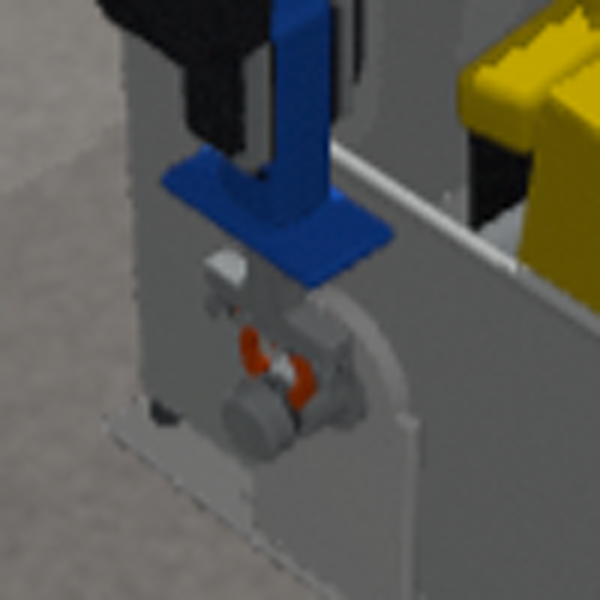

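```bash

python3 -m handwheel '[[0,0.2,0,0,0,0,0],[0,0.4,0,0,0,0,0],[0,0.6,0,0,0,0,0],[0,0.8,0,0,0,0,0],[0,1,0,0,0,0,0],[0,1,0,0,0,0,0],[0,1,0,0,0,0,0],[0,1,0,0,0,0,0]]'
python3 -c "
from h import *
to((.5417,.007,.1855),89.4)"
python3 -m handwheel '[[0,0.2,0,0,0,0,0],[0,0.4,0,0,0,0,0],[0,0.6,0,0,0,0,0],[0,0.8,0,0,0,0,0],[0,0.8,0,0,0,0,0],[0,0.8,0,0,0,0,0],[0,0.8,0,0,0,0,0],[0,0.8,0,0,0,0,0]]'
python3 -c "
from h import *
to((.5417,.007,.1855),89.4)"

```

```text
time: 10.45
tool_pos: [0.542, 0.0073, 0.1858]
tcp_rot: [-77.4, 90.0, -78.0]
contact_force: [1.0, 0.2, -2.3]
opening: 0.0191
t 10.45 pos [542.     7.32 185.83] F [ 0.99  0.17 -2.27] tq [ 0.     0.019 -0.001] op 19.1
shift [ 0.33 -0.32 -0.3 ] rv [0.02 0.   0.01] yaw_y 89.42
time: 11.12
tool_pos: [0.542, 0.0073, 0.185]
tcp_rot: [-137.4, 90.0, -137.9]
contact_force: [0.7, -0.7, -1.5]
opening: 0.0193
t 11.12 pos [541.97   7.34 184.98] F [ 0.66 -0.7  -1.54] tq [-0.011 -0.022 -0.022] op 19.3
shift [-0.52 -0.34 -0.27] rv [ 0.02 -0.    0.  ] yaw_y 89.42
```

```bash

python3 -m handwheel '[[0,0.2,0,0,0,0,0],[0,0.4,0,0,0,0,0],[0,0.6,0,0,0,0,0],[0,0.8,0,0,0,0,0],[0,1,0,0,0,0,0],[0,1,0,0,0,0,0],[0,1,0,0,0,0,0],[0,1,0,0,0,0,0]]'
python3 -c "
from h import *
to((.5417,.007,.1855),89.4)"

```

```text
time: 11.78
tool_pos: [0.542, 0.0073, 0.184]
tcp_rot: [-102.8, 90.0, -103.4]
contact_force: [0.3, 0.4, -2.1]
opening: 0.0194
t 11.78 pos [541.98   7.32 184.01] F [ 0.31  0.44 -2.13] tq [-0.072 -0.042  0.007] op 19.4
shift [-1.49 -0.32 -0.28] rv [ 0.02 -0.    0.  ] yaw_y 89.42
```

```bash

python3 -m handwheel '[[0,0.2,0,0,0,0,0],[0,0.4,0,0,0,0,0],[0,0.6,0,0,0,0,0],[0,0.8,0,0,0,0,0],[0,1,0,0,0,0,0],[0,1,0,0,0,0,0],[0,1,0,0,0,0,0],[0,1,0,0,0,0,0]]'
python3 -c "
from h import *
to((.5417,.007,.1855),89.4)"

```

```text
time: 12.45
tool_pos: [0.542, 0.0073, 0.183]
tcp_rot: [-92.5, 90.0, -93.1]
contact_force: [-0.1, -0.4, -2.1]
opening: 0.0193
t 12.45 pos [541.98   7.33 183.02] F [-0.1  -0.38 -2.08] tq [0.037 0.045 0.001] op 19.3
shift [-2.48 -0.34 -0.28] rv [ 0.02 -0.    0.01] yaw_y 89.42
```

```bash

python3 -m handwheel '[[0,0.2,0,0,0,0,0],[0,0.4,0,0,0,0,0],[0,0.6,0,0,0,0,0],[0,0.8,0,0,0,0,0],[0,0.8,0,0,0,0,0],[0,0.8,0,0,0,0,0],[0,0.8,0,0,0,0,0],[0,0.8,0,0,0,0,0]]'
python3 -c "
from h import *
to((.5417,.007,.1855),89.4)"

```

```text
time: 13.12
tool_pos: [0.542, 0.0073, 0.1822]
tcp_rot: [-129.5, 90.0, -130.1]
contact_force: [-0.2, -0.2, -1.3]
opening: 0.0192
t 13.12 pos [541.97   7.32 182.21] F [-0.18 -0.24 -1.33] tq [-0.059  0.029 -0.03 ] op 19.2
shift [-3.29 -0.32 -0.26] rv [ 0.02 -0.    0.  ] yaw_y 89.42
```

```bash

python3 -m handwheel '[[0,0.2,0,0,0,0,0],[0,0.4,0,0,0,0,0],[0,0.6,0,0,0,0,0],[0,0.8,0,0,0,0,0],[0,0.8,0,0,0,0,0],[0,0.8,0,0,0,0,0],[0,0.8,0,0,0,0,0],[0,0.8,0,0,0,0,0]]'
python3 -c "
from h import *
to((.5417,.007,.1855),89.4)"

```

```text
time: 13.78
tool_pos: [0.542, 0.0074, 0.1814]
tcp_rot: [-127.2, 90.0, -127.7]
contact_force: [-0.7, 0.6, -1.3]
opening: 0.0192
t 13.78 pos [541.95   7.36 181.41] F [-0.73  0.56 -1.26] tq [0.033 0.082 0.019] op 19.2
shift [-4.09 -0.37 -0.25] rv [ 0.02 -0.    0.01] yaw_y 89.42
```

```bash

python3 -m handwheel '[[0,0.2,0,0,0,0,0],[0,0.4,0,0,0,0,0],[0,0.6,0,0,0,0,0],[0,0.8,0,0,0,0,0],[0,0.8,0,0,0,0,0],[0,0.8,0,0,0,0,0],[0,0.8,0,0,0,0,0],[0,0.8,0,0,0,0,0]]'
python3 -c "
from h import *
to((.5417,.007,.1855),89.4)"

```

```text
time: 14.45
tool_pos: [0.5419, 0.0073, 0.1806]
tcp_rot: [-155.8, 90.0, -156.4]
contact_force: [-1.7, -0.0, -0.2]
opening: 0.019
t 14.45 pos [541.92   7.33 180.57] F [-1.66 -0.04 -0.23] tq [ 0.017  0.415 -0.023] op 19.0
shift [-4.93 -0.33 -0.22] rv [ 0.02 -0.01  0.  ] yaw_y 89.42
```

```bash

python3 -m handwheel '[[0,0.2,0,0,0,0,0],[0,0.4,0,0,0,0,0],[0,0.6,0,0,0,0,0],[0,0.8,0,0,0,0,0],[0,0.8,0,0,0,0,0],[0,0.8,0,0,0,0,0],[0,0.8,0,0,0,0,0],[0,0.8,0,0,0,0,0]]'
python3 -c "
from h import *
to((.5417,.007,.1855),89.4)
i=capture('scene');cv2.imwrite('pics/s10.png',cv2.resize(i[170:240,280:350],None,fx=8,fy=8,interpolation=cv2.INTER_CUBIC))
"

```

```text
time: 15.12
tool_pos: [0.542, 0.0073, 0.1799]
tcp_rot: [-42.8, 90.0, -43.4]
contact_force: [-1.6, 0.5, 5.0]
opening: 0.0195
t 15.12 pos [542.02   7.32 179.89] F [-1.64  0.48  4.98] tq [-0.025  0.55  -0.003] op 19.5
shift [-5.61 -0.32 -0.32] rv [0.02 0.01 0.01] yaw_y 89.42
```

View pics/s10.png

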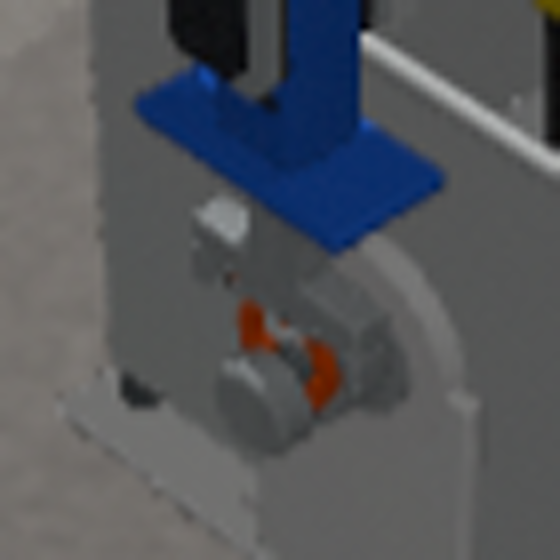

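```bash

python3 -m handwheel '[[0,-0.8,0,0,0,0,0],[0,-1.6,0,0,0,0,0],[0,-1.6,0,-0.4,0,0,0],[0,-1.6,0,-0.8,0,0,0],[0,-1.2,0,-0.8,0,0,0],[0,-0.8,0,-0.8,0,0,0],[0,-0.8,0,-0.8,0,0,0],[0,-0.8,0,-0.8,0,0,0]]'
python3 -c "
from h import *
to((.5417,.007,.1855),89.4)"
python3 -m handwheel '[[0,0.2,0,0,0,0,0],[0,0.4,0,0,0,0,0],[0,0.6,0,0,0,0,0],[0,0.8,0,0,0,0,0],[0,0.8,0,0,0,0,0],[0,0.8,0,0,0,0,0],[0,0.8,0,0,0,0,0],[0,0.8,0,0,0,0,0]]'
python3 -c "
from h import *
to((.5417,.007,.1855),89.4)"

```

```text
time: 15.83
tool_pos: [0.5412, 0.0073, 0.1806]
tcp_rot: [-54.6, 90.0, -55.2]
contact_force: [0.9, -0.3, -0.4]
opening: 0.0195
t 15.83 pos [541.21   7.33 180.59] F [ 0.91 -0.28 -0.44] tq [ 0.039 -0.104 -0.059] op 19.5
shift [-4.91 -0.32  0.49] rv [0.02 0.   0.  ] yaw_y 89.42
time: 16.5
tool_pos: [0.5412, 0.0073, 0.1799]
tcp_rot: [-30.4, 90.0, -30.9]
contact_force: [0.1, 0.4, 3.4]
opening: 0.0195
t 16.5 pos [541.25   7.33 179.93] F [0.13 0.41 3.41] tq [-0.045 -0.136 -0.003] op 19.5
shift [-5.57 -0.33  0.46] rv [0.02 0.01 0.01] yaw_y 89.42
```

```bash

python3 -m handwheel '[[0,0.2,0,0,0,0,0],[0,0.4,0,0,0,0,0],[0,0.6,0,0.1,0,0,0],[0,0.8,0,0.1,0,0,0],[0,0.8,0,0.1,0,0,0],[0,0.8,0,0.1,0,0,0],[0,0.8,0,0.1,0,0,0],[0,0.8,0,0.1,0,0,0]]'
python3 -c "
from h import *
to((.5417,.007,.1855),89.4)"

```

```text
time: 17.17
tool_pos: [0.5413, 0.0073, 0.179]
tcp_rot: [-88.1, 90.0, -88.7]
contact_force: [-0.2, -0.6, 5.4]
opening: 0.0192
t 17.17 pos [541.28   7.34 179.03] F [-0.23 -0.64  5.44] tq [-0.066 -0.107  0.053] op 19.2
shift [-6.47 -0.33  0.42] rv [0.02 0.   0.01] yaw_y 89.42
```

```bash

python3 -m handwheel '[[0,0.2,0,0,0,0,0],[0,0.4,0,0,0,0,0],[0,0.6,0,0,0,0,0],[0,0.8,0,0,0,0,0],[0,0.8,0,0,0,0,0],[0,0.8,0,0,0,0,0],[0,0.8,0,0,0,0,0],[0,0.8,0,0,0,0,0]]'
python3 -c "
from h import *
to((.5417,.007,.1855),89.4)"

```

```text
time: 17.83
tool_pos: [0.5413, 0.0073, 0.1784]
tcp_rot: [-28.9, 90.0, -29.5]
contact_force: [0.6, 0.8, 6.8]
opening: 0.0197
t 17.83 pos [541.33   7.33 178.38] F [0.57 0.75 6.81] tq [-0.046 -0.028 -0.031] op 19.7
shift [-7.12 -0.33  0.38] rv [0.02 0.01 0.01] yaw_y 89.42
```

```bash

python3 -m handwheel '[[0,0.2,0,0,0,0,0],[0,0.4,0,0,0,0,0],[0,0.6,0,0,0,0,0],[0,0.8,0,0,0,0,0],[0,0.8,0,0,0,0,0],[0,0.8,0,0,0,0,0],[0,0.8,0,0,0,0,0],[0,0.8,0,0,0,0,0]]'
python3 -c "
from h import *
to((.5417,.007,.1855),89.4)"

```

```text
time: 18.5
tool_pos: [0.5414, 0.0073, 0.1776]
tcp_rot: [-25.4, 90.0, -26.0]
contact_force: [0.1, 0.2, 7.3]
opening: 0.0195
t 18.5 pos [541.36   7.32 177.64] F [0.1  0.19 7.31] tq [-0.051 -0.001  0.012] op 19.5
shift [-7.86 -0.32  0.35] rv [0.02 0.02 0.01] yaw_y 89.42
```

```bash

python3 -m handwheel '[[0,0.2,0,0,0,0,0],[0,0.4,0,0,0,0,0],[0,0.6,0,0,0,0,0],[0,0.8,0,0,0,0,0],[0,1,0,0,0,0,0],[0,1,0,0,0,0,0],[0,1,0,0,0,0,0],[0,1,0,0,0,0,0]]'
python3 -c "
from h import *
to((.5417,.007,.1855),89.4)"

```

```text
time: 19.17
tool_pos: [0.5412, 0.0074, 0.1762]
tcp_rot: [-176.9, 90.0, -177.5]
contact_force: [0.7, -0.4, 0.3]
opening: 0.0192
t 19.17 pos [541.18   7.35 176.18] F [ 0.74 -0.42  0.26] tq [-0.014 -0.208 -0.024] op 19.2
shift [-9.32 -0.35  0.52] rv [ 0.02 -0.02  0.  ] yaw_y 89.42
```

```bash

python3 -m handwheel '[[0,0.3,0,0,0,0,0],[0,0.6,0,0,0,0,0],[0,0.9,0,0,0,0,0],[0,1.2,0,0,0,0,0],[0,1.5,0,0,0,0,0],[0,1.5,0,0,0,0,0],[0,1.5,0,0,0,0,0],[0,1.5,0,0,0,0,0]]'
python3 -c "
from h import *
to((.5417,.007,.1855),89.4)"

```

```text
time: 19.83
tool_pos: [0.5411, 0.0073, 0.1746]
tcp_rot: [-174.7, 90.0, -175.3]
contact_force: [0.6, 0.2, -1.5]
opening: 0.0194
t 19.83 pos [541.14   7.35 174.62] F [ 0.61  0.18 -1.52] tq [-0.035 -0.228 -0.024] op 19.4
shift [-10.88  -0.34   0.56] rv [ 0.02 -0.03  0.  ] yaw_y 89.42
```

```bash

python3 -m handwheel '[[0,0.3,0,0,0,0,0],[0,0.6,0,0,0,0,0],[0,0.9,0,0,0,0,0],[0,1.2,0,0,0,0,0],[0,1.5,0,0,0,0,0],[0,1.5,0,0,0,0,0],[0,1.5,0,0,0,0,0],[0,1.5,0,0,0,0,0]]'
python3 -c "
from h import *
to((.5417,.007,.1855),89.4)"

```

```text
time: 20.5
tool_pos: [0.5412, 0.0073, 0.1733]
tcp_rot: [-165.0, 90.0, -165.6]
contact_force: [0.8, 0.6, -2.0]
opening: 0.0196
t 20.5 pos [541.21   7.34 173.27] F [ 0.76  0.63 -2.04] tq [ 0.001 -0.114 -0.001] op 19.6
shift [-12.23  -0.34   0.49] rv [ 0.02 -0.02  0.  ] yaw_y 89.42
```

```bash

python3 -m handwheel '[[0,0.3,0,0,0,0,0],[0,0.6,0,0,0,0,0],[0,0.9,0,0,0,0,0],[0,1.2,0,0,0,0,0],[0,1.5,0,0,0,0,0],[0,1.5,0,0,0,0,0],[0,1.5,0,0,0,0,0],[0,1.5,0,0,0,0,0]]'
python3 -c "
from h import *
to((.5417,.007,.1855),89.4)"

```

```text
time: 21.17
tool_pos: [0.5412, 0.0073, 0.1718]
tcp_rot: [-168.8, 90.0, -169.4]
contact_force: [0.3, 0.9, -4.2]
opening: 0.0192
t 21.17 pos [541.17   7.34 171.75] F [ 0.26  0.9  -4.19] tq [-0.018 -0.032 -0.045] op 19.2
shift [-13.75  -0.33   0.52] rv [ 0.02 -0.02  0.  ] yaw_y 89.42
```

```bash

python3 -m handwheel '[[0,0.3,0,0,0,0,0],[0,0.6,0,0,0,0,0],[0,0.9,0,0,0,0,0],[0,1.2,0,0,0,0,0],[0,1.2,0,0,0,0,0],[0,1.2,0,0,0,0,0],[0,1.2,0,0,0,0,0],[0,1.2,0,0,0,0,0]]'
python3 -c "
from h import *
to((.5417,.007,.1855),89.4)"

```

```text
time: 21.83
tool_pos: [0.5412, 0.0073, 0.1706]
tcp_rot: [-158.3, 90.0, -158.9]
contact_force: [0.0, -0.5, -3.8]
opening: 0.0192
t 21.83 pos [541.22   7.33 170.63] F [ 0.03 -0.48 -3.75] tq [-0.148 -0.036  0.011] op 19.2
shift [-14.87  -0.33   0.48] rv [ 0.02 -0.01  0.01] yaw_y 89.42
```

```bash

python3 -m handwheel '[[0,0.2,0,0,0,0,0],[0,0.4,0,0,0,0,0],[0,0.6,0,0,0,0,0],[0,0.6,0,0,0,0,0],[0,0.6,0,0,0,0,0],[0,0.6,0,0,0,0,0],[0,0.6,0,0,0,0,0],[0,0.6,0,0,0,0,0]]'
python3 -c "
from h import *
to((.5417,.007,.1855),89.4)"

```

```text
time: 22.5
tool_pos: [0.5413, 0.0073, 0.1701]
tcp_rot: [-110.8, 90.0, -111.4]
contact_force: [-0.6, -0.8, -3.2]
opening: 0.0194
t 22.5 pos [541.28   7.34 170.11] F [-0.58 -0.81 -3.2 ] tq [-0.183  0.015 -0.002] op 19.4
shift [-15.39  -0.33   0.42] rv [ 0.02 -0.    0.  ] yaw_y 89.42
```

```bash

python3 -m handwheel '[[0,0.1,0,0,0,0,0],[0,0.2,0,0,0,0,0],[0,0.3,0,0,0,0,0],[0,0.4,0,0,0,0,0],[0,0.4,0,0,0,0,0],[0,0.4,0,0,0,0,0],[0,0.4,0,0,0,0,0],[0,0.4,0,0,0,0,0]]'
python3 -c "
from h import *
to((.5417,.007,.1855),89.4)"

```

```text
time: 23.17
tool_pos: [0.5413, 0.0073, 0.1697]
tcp_rot: [-95.1, 90.0, -95.7]
contact_force: [0.2, -1.1, -2.8]
opening: 0.0195
t 23.17 pos [541.29   7.33 169.72] F [ 0.22 -1.14 -2.83] tq [-0.109  0.034  0.053] op 19.5
shift [-15.78  -0.32   0.42] rv [ 0.02 -0.    0.  ] yaw_y 89.42
```

```bash

python3 -m handwheel '[[0,0.1,0,0,0,0,0],[0,0.2,0,0,0,0,0],[0,0.3,0,0,0,0,0],[0,0.4,0,0,0,0,0],[0,0.4,0,0,0,0,0],[0,0.4,0,0,0,0,0],[0,0.4,0,0,0,0,0],[0,0.4,0,0,0,0,0]]'
python3 -c "
from h import *
to((.5417,.007,.1855),89.4)"

```

```text
time: 23.83
tool_pos: [0.5413, 0.0073, 0.1693]
tcp_rot: [-107.7, 90.0, -108.3]
contact_force: [0.5, -1.1, -1.9]
opening: 0.0193
t 23.83 pos [541.28   7.34 169.32] F [ 0.47 -1.06 -1.87] tq [-0.085 -0.008  0.017] op 19.3
shift [-16.18  -0.34   0.43] rv [ 0.02 -0.    0.01] yaw_y 89.42
```

```bash

python3 -m handwheel '[[0,0.1,0,0,0,0,0],[0,0.2,0,0,0,0,0],[0,0.3,0,0,0,0,0],[0,0.3,0,0,0,0,0],[0,0.3,0,0,0,0,0],[0,0.3,0,0,0,0,0],[0,0.3,0,0,0,0,0],[0,0.3,0,0,0,0,0]]'
python3 -c "
from h import *
to((.5417,.007,.1855),89.4)
i=capture('scene');cv2.imwrite('pics/s11.png',cv2.resize(i[170:240,280:350],None,fx=8,fy=8,interpolation=cv2.INTER_CUBIC))
"

```

```text
time: 24.5
tool_pos: [0.5413, 0.0073, 0.1691]
tcp_rot: [-55.3, 90.0, -55.9]
contact_force: [-0.6, -0.4, 0.8]
opening: 0.0195
t 24.5 pos [541.31   7.32 169.08] F [-0.59 -0.38  0.85] tq [-0.157  0.016 -0.048] op 19.5
shift [-16.42  -0.32   0.39] rv [0.02 0.01 0.01] yaw_y 89.42
```

View pics/s11.png

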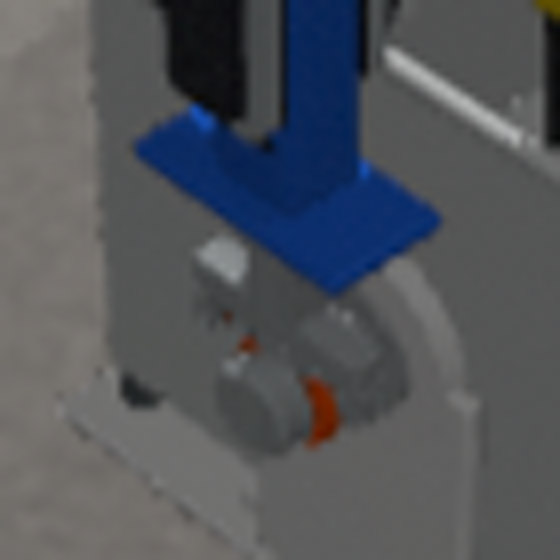

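```bash

python3 -m handwheel '[[0,0.1,0,0,0,0,0],[0,0.2,0,0,0,0,0],[0,0.2,0,0,0,0,0],[0,0.2,0,0,0,0,0],[0,0.2,0,0,0,0,0],[0,0.2,0,0,0,0,0],[0,0.2,0,0,0,0,0],[0,0.2,0,0,0,0,0]]'
python3 -c "
from h import *
to((.5417,.007,.1855),89.4)"

```

```text
time: 25.22
tool_pos: [0.5413, 0.0073, 0.1689]
tcp_rot: [-40.9, 90.0, -41.4]
contact_force: [-0.7, -0.6, 3.8]
opening: 0.0193
t 25.22 pos [541.32   7.34 168.89] F [-0.68 -0.57  3.83] tq [-0.143  0.077 -0.021] op 19.3
shift [-16.61  -0.33   0.38] rv [0.02 0.01 0.01] yaw_y 89.42
```

```bash

python3 -m handwheel '[[0,-0.5,0,0,0,0,0],[0,-1,0,0,0,0,0],[0,-2,0,0,0,0,0],[0,-3,0,0,0,0,0],[0,-4,0,0,0,0,0],[0,-5,0,0,0,0,0],[0,-6,0,0,0,0,0],[0,-6,0,0,0,0,0]]'
python3 -c "
from h import *
to((.5417,.007,.1855),89.4)
i=capture('scene');cv2.imwrite('pics/s12.png',cv2.resize(i[170:240,280:350],None,fx=8,fy=8,interpolation=cv2.INTER_CUBIC))
"

```

```text
time: 25.88
tool_pos: [0.5414, 0.0073, 0.1752]
tcp_rot: [-17.4, 90.0, -18.0]
contact_force: [0.2, -0.6, -1.9]
opening: 0.0192
t 25.88 pos [541.43   7.32 175.2 ] F [ 0.2  -0.65 -1.87] tq [ 0.029  0.025 -0.019] op 19.2
shift [-10.3   -0.32   0.28] rv [0.02 0.03 0.01] yaw_y 89.42
```

View pics/s12.png

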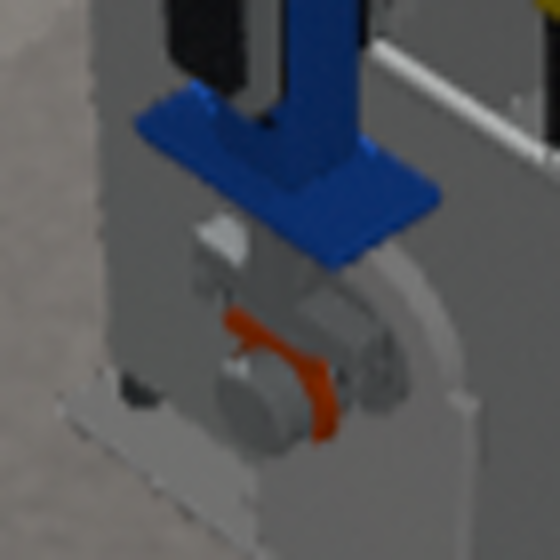

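```bash

python3 -m handwheel '[[0,-3,0,0,0,0,0],[0,-8,0,0,0,0,0],[0,-16,0,0,0,0,0],[0,-26,0,0,0,0,0],[0,-36,0,0,0,0,0],[0,-46,0,0,0,0,0],[0,-54,0,0,0,0,0],[0,-57,0,0,0,0,0]]'
python3 -c "
from h import *
to((.4848,-.2762,.2265),76.72)
i=capture('scene');cv2.imwrite('pics/scene13.png',i);cv2.imwrite('pics/s13.png',cv2.resize(i[140:240,270:370],None,fx=6,fy=6,interpolation=cv2.INTER_CUBIC))
"

```

```text
time: 26.6
tool_pos: [0.5417, 0.0073, 0.2337]
tcp_rot: [-10.7, 89.9, -11.3]
contact_force: [0.0, -0.2, -2.3]
opening: 0.0187
t 26.6 pos [541.68   7.29 233.67] F [ 0.02 -0.17 -2.35] tq [-0.075 -0.078  0.012] op 18.7
shift [   7.17 -284.04  -54.02] rv [1.27e+01 1.10e-01 1.00e-02] yaw_y 89.42
```

View pics/s13.png

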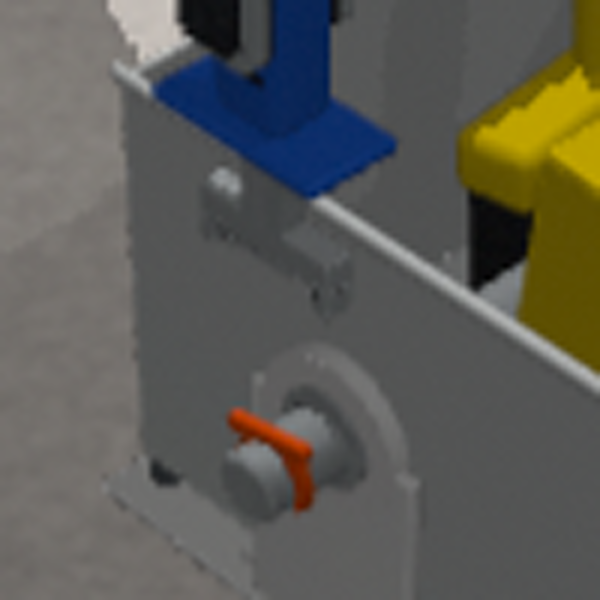

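```bash

python3 -m handwheel '[[0,0,-20,-3,0,0,0],[0,0,-58,-11,2,0,0],[0,0,-97,-18,4,0,0],[0,0,-136,-26,6,0,0],[0,1,-175,-33,8,0,0],[0,3,-214,-41,10,0,0],[0,5,-252,-48,12,0,0],[0,7,-284,-54,12.7,0,0]]'
python3 -m handwheel '[[0,0,0,0,0,0,0],[0,2,0,0,0,0,0],[0,8,0,0,0,0,0],[0,16,0,0,0,0,0],[0,24,0,0,0,0,0],[0,30,0,0,0,0,0],[0,33,0,0,0,0,0],[0,33,0,0,0,0,0]]'
python3 -c "
from h import *
to((.4848,-.2762,.0975),76.72)
i=capture('scene');cv2.imwrite('pics/scene14.png',i);cv2.imwrite('pics/s14.png',cv2.resize(i[230:360,90:220],None,fx=5,fy=4.6,interpolation=cv2.INTER_CUBIC))
"

```

```text
time: 27.32
tool_pos: [0.4833, -0.2784, 0.2244]
tcp_rot: [-158.0, 90.0, -171.4]
contact_force: [-0.3, 0.1, -2.2]
opening: 0.0199
time: 27.98
tool_pos: [0.4843, -0.2755, 0.1909]
tcp_rot: [162.5, 89.9, 149.3]
contact_force: [-0.9, 0.9, -1.0]
opening: 0.0189
t 27.98 pos [ 484.3  -275.5   190.91] F [-0.89  0.87 -1.05] tq [-0.015  0.016  0.013] op 18.9
shift [93.41 -0.6   0.75] rv [ 0.04 -0.06 -0.02] yaw_y 76.76
```

View pics/s14.png

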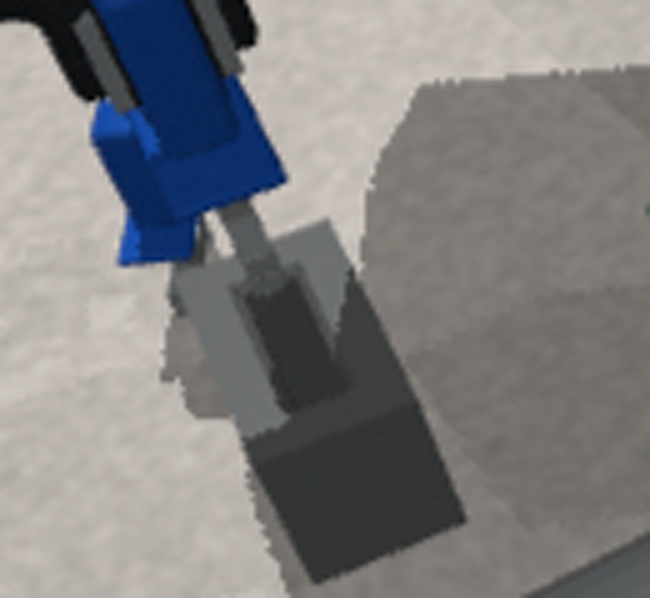

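```bash

python3 -m handwheel '[[0,3,-0.6,0.7,0,0,0],[0,10,-0.6,0.7,0,0,0],[0,18,-0.6,0.7,0,0,0],[0,26,-0.6,0.7,0,0,0],[0,34,-0.6,0.7,0,0,0],[0,38,-0.6,0.7,0,0,0],[0,40,-0.6,0.7,0,0,0],[0,40,-0.6,0.7,0,0,0]]'
python3 -c "
from h import *
to((.4848,-.2762,.0975),76.72)"
python3 -m handwheel '[[0,2,0,0,0,0,0],[0,4,0,0,0,0,0],[0,6,0,0,0,0,0],[0,8,0,0,0,0,0],[0,10,0,0,0,0,0],[0,12,0,0,0,0,0],[0,14,0,0,0,0,0],[0,14,0,0,0,0,0]]'
python3 -c "
from h import *
to((.4848,-.2762,.0975),76.72)
i=capture('scene');cv2.imwrite('pics/scene15.png',i);cv2.imwrite('pics/s15.png',cv2.resize(i[230:360,90:220],None,fx=5,fy=4.6,interpolation=cv2.INTER_CUBIC))
"

```

```text
time: 28.7
tool_pos: [0.4848, -0.2768, 0.1513]
tcp_rot: [164.2, 90.0, 150.9]
contact_force: [-0.3, -0.4, -1.3]
opening: 0.0194
t 28.7 pos [ 484.79 -276.77  151.27] F [-0.27 -0.4  -1.25] tq [ 0.001  0.055 -0.026] op 19.4
shift [53.77  0.54 -0.09] rv [-0.   -0.04 -0.01] yaw_y 76.72
time: 29.37
tool_pos: [0.4848, -0.2767, 0.1374]
tcp_rot: [165.1, 90.0, 151.9]
contact_force: [0.2, -0.7, -2.3]
opening: 0.0192
t 29.37 pos [ 484.8  -276.75  137.37] F [ 0.16 -0.73 -2.3 ] tq [-0.067 -0.003 -0.014] op 19.2
shift [39.87  0.53 -0.11] rv [-0.   -0.03 -0.01] yaw_y 76.72
```

View pics/s15.png

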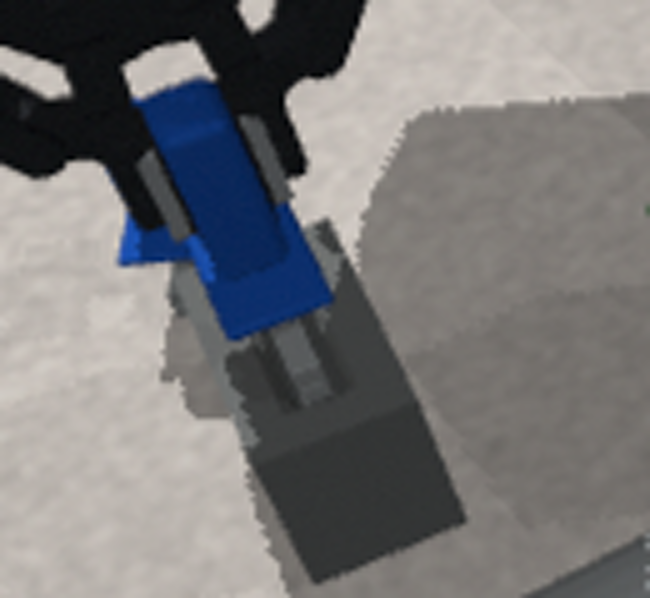

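```bash

python3 -m handwheel '[[0,3,0,0,0,0,0],[0,8,0.3,0,0,0,0],[0,13,0.5,0,0,0,0],[0,18,0.5,0,0,0,0],[0,23,0.5,0,0,0,0],[0,28,0.5,0,0,0,0],[0,31,0.5,0,0,0,0],[0,31,0.5,0,0,0,0]]'
python3 -c "
from h import *
to((.4848,-.2762,.0975),76.72)"
python3 -m handwheel '[[0,1,0,0,0,0,0],[0,2,0,0,0,0,0],[0,3,0,0,0,0,0],[0,4,0,0,0,0,0],[0,5,0,0,0,0,0],[0,6,0,0,0,0,0],[0,7,0,0,0,0,0],[0,7,0,0,0,0,0]]'
python3 -c "
from h import *
to((.4848,-.2762,.0975),76.72)"

```

```text
time: 30.08
tool_pos: [0.4848, -0.2762, 0.1059]
tcp_rot: [161.8, 89.9, 148.5]
contact_force: [-0.2, 0.3, -1.7]
opening: 0.0195
t 30.08 pos [ 484.76 -276.18  105.95] F [-0.15  0.31 -1.69] tq [-0.034 -0.039  0.045] op 19.5
shift [ 8.45 -0.01  0.05] rv [-0.   -0.06 -0.02] yaw_y 76.72
time: 30.75
tool_pos: [0.485, -0.2763, 0.0996]
tcp_rot: [177.5, 90.0, 164.3]
contact_force: [-0.3, 0.9, -2.0]
opening: 0.0195
t 30.75 pos [ 484.98 -276.32   99.62] F [-0.28  0.89 -1.95] tq [0.002 0.022 0.034] op 19.5
shift [ 2.12  0.07 -0.2 ] rv [ 0.   -0.02 -0.  ] yaw_y 76.72
```

```bash

python3 -m handwheel '[[0,0.4,0,0,0,0,0],[0,0.8,0,0,0,0,0],[0,1.2,0,0,0,0,0],[0,1.6,0,0,0,0,0],[0,1.8,0,0,0,0,0],[0,1.8,0,0,0,0,0],[0,1.8,0,0,0,0,0],[0,1.8,0,0,0,0,0]]'
python3 -c "
from h import *
to((.4848,-.2762,.0975),76.72)"
python3 -m handwheel '[[0,0.2,0,0,0,0,0],[0,0.4,0,0,0,0,0],[0,0.5,0,0,0,0,0],[0,0.5,0,0,0,0,0],[0,0.5,0,0,0,0,0],[0,0.5,0,0,0,0,0],[0,0.5,0,0,0,0,0],[0,0.5,0,0,0,0,0]]'
python3 -c "
from h import *
to((.4848,-.2762,.0975),76.72)"

```

```text
time: 31.42
tool_pos: [0.4851, -0.2764, 0.0981]
tcp_rot: [-66.0, 90.0, -79.3]
contact_force: [-0.7, -1.1, -1.7]
opening: 0.0194
t 31.42 pos [ 485.07 -276.38   98.07] F [-0.74 -1.08 -1.74] tq [-0.046  0.004  0.008] op 19.4
shift [ 0.57  0.12 -0.3 ] rv [-0.    0.    0.01] yaw_y 76.72
time: 32.08
tool_pos: [0.4851, -0.2764, 0.0975]
tcp_rot: [-88.8, 90.0, -102.1]
contact_force: [-0.4, -0.1, -1.4]
opening: 0.019
t 32.08 pos [ 485.06 -276.37   97.55] F [-0.37 -0.12 -1.39] tq [-0.032  0.009  0.061] op 19.0
shift [ 0.05  0.11 -0.29] rv [-0.    0.    0.01] yaw_y 76.72
```

```bash

python3 -m handwheel '[[0,0.2,0,0,0,0,0],[0,0.4,0,0,0,0,0],[0,0.5,0,0,0,0,0],[0,0.5,0,0,0,0,0],[0,0.5,0,0,0,0,0],[0,0.5,0,0,0,0,0],[0,0.5,0,0,0,0,0],[0,0.5,0,0,0,0,0]]'
python3 -c "
from h import *
to((.4848,-.2762,.0975),76.72)"

```

```text
time: 32.75
tool_pos: [0.4851, -0.2764, 0.0975]
tcp_rot: [-39.0, 90.0, -52.3]
contact_force: [-2.7, 2.0, 5.5]
opening: 0.0191
t 32.75 pos [ 485.09 -276.38   97.49] F [-2.72  1.96  5.52] tq [0.334 0.458 0.005] op 19.1
shift [-0.01  0.11 -0.32] rv [-0.    0.02  0.01] yaw_y 76.72
```

```bash

python3 -m handwheel '[[0.3,0,0,0,0,0,0],[0.4,0,0,0,0,0,0],[0.6,0,0,0,0,0,0],[0.6,0,0,0,0,0,0],[0.6,0,0,0,0,0,0],[0.6,0,0,0,0,0,0],[0.6,0,0,0,0,0,0],[0.6,0,0,0,0,0,0]]'
python3 -c "
from h import *
to((.4848,-.2762,.0975),76.72)
i=capture('scene');cv2.imwrite('pics/s16.png',cv2.resize(i[230:360,90:220],None,fx=5,fy=4.6,interpolation=cv2.INTER_CUBIC))"

```

```text
time: 33.42
tool_pos: [0.485, -0.2764, 0.097]
tcp_rot: [-91.8, 90.0, -105.0]
contact_force: [0.4, 0.7, -0.5]
opening: 0.051
t 33.42 pos [ 485.04 -276.39   97.03] F [ 0.42  0.71 -0.49] tq [-0.04   0.004  0.024] op 51.0
shift [-0.47  0.13 -0.28] rv [-0.   -0.    0.01] yaw_y 76.72
```

View pics/s16.png

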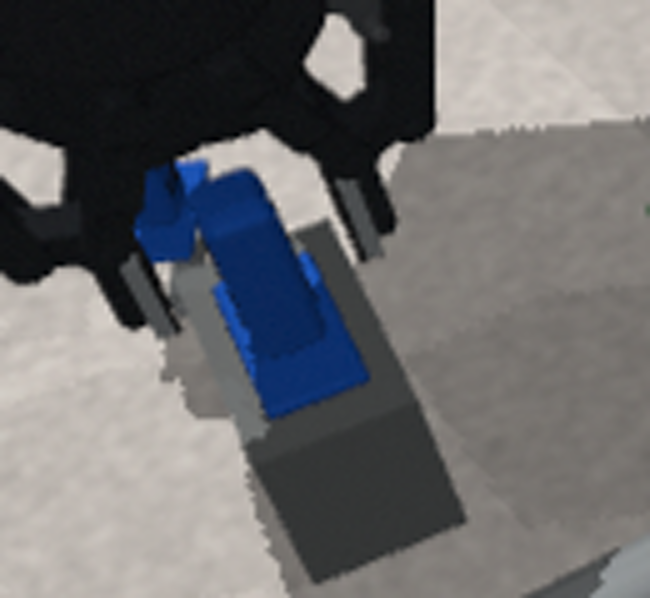

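Fork stands in the holder, clear of both fingers. Retreating up.

```bash

python3 -m handwheel '[[0.6,-4,0,0,0,0,0],[0.6,-14,0,0,0,0,0],[0.6,-30,0,0,0,0,0],[0.6,-50,0,0,0,0,0],[0.6,-70,0,0,0,0,0],[0.6,-90,0,0,0,0,0],[0.6,-110,0,0,0,0,0],[0.6,-120,0,0,0,0,0]]'
python3 -m handwheel '[[0.6,-20,0,0,0,0,0],[0.6,-40,0,0,0,0,0],[0.6,-50,0,0,-10,0,0],[0.6,-60,0,0,-40,0,0],[0.6,-60,0,0,-80,0,0],[0.6,-60,0,0,-110,0,0],[0.6,-60,0,0,-130,0,0],[0.6,-60,0,0,-140,0,0]]'
python3 -c "
from h import *
to((.4848,-.2762,.0975),76.72)
cv2.imwrite('pics/scene17.png',capture('scene'));cv2.imwrite('pics/top17.png',capture('top'))"

```

```text
time: 34.13
tool_pos: [0.4855, -0.2767, 0.2205]
tcp_rot: [-26.1, 89.8, -39.4]
contact_force: [-0.1, -0.2, 0.6]
opening: 0.0512
time: 34.8
tool_pos: [0.485, -0.2763, 0.2772]
tcp_rot: [-137.8, 90.0, -107.8]
contact_force: [-0.6, -0.2, -0.3]
opening: 0.0512
t 34.8 pos [ 484.98 -276.3   277.24] F [-0.63 -0.17 -0.33] tq [-0.018  0.002  0.042] op 51.2
shift [ 1.7974e+02  1.9000e-01 -9.0000e-02] rv [ 4.333e+01 -0.000e+00  1.000e-02] yaw_y 120.05
```

View pics/scene17.png

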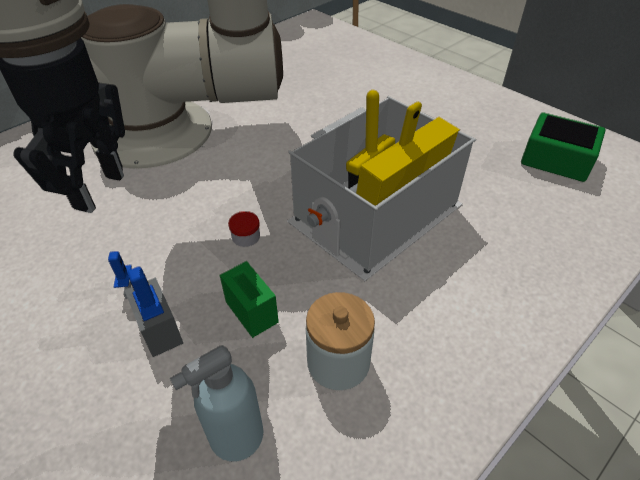

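View pics/top17.png

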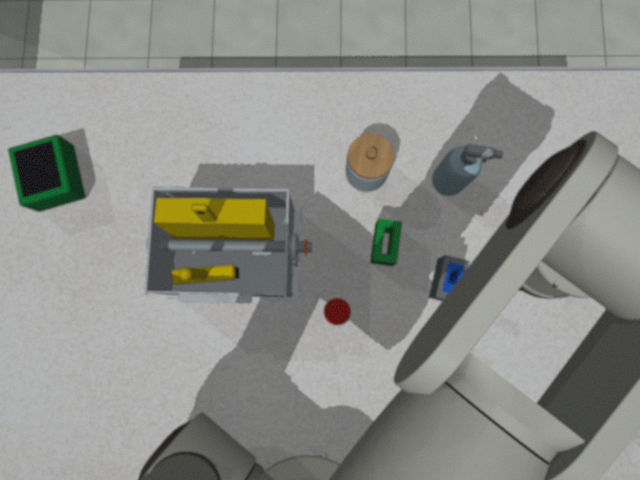

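```bash
python3 - <<'E'
import cv2,numpy as np
b=cv2.imread("pics/scene17.png")
for k,(v,u,s) in enumerate([(196,295,14),(260,115,10)]):
    g=np.clip((b[v:v+40,u:u+50].astype(float)-10)*2 ,0,255).astype(np.uint8) if k==0 else b[v:v+60,u:u+70]
    cv2.imwrite(f'pics/f{k}.png',cv2.resize(g,None,fx=s,fy=s,interpolation=cv2.INTER_NEAREST))
E
```

```text
(no output)
```

View pics/f0.png

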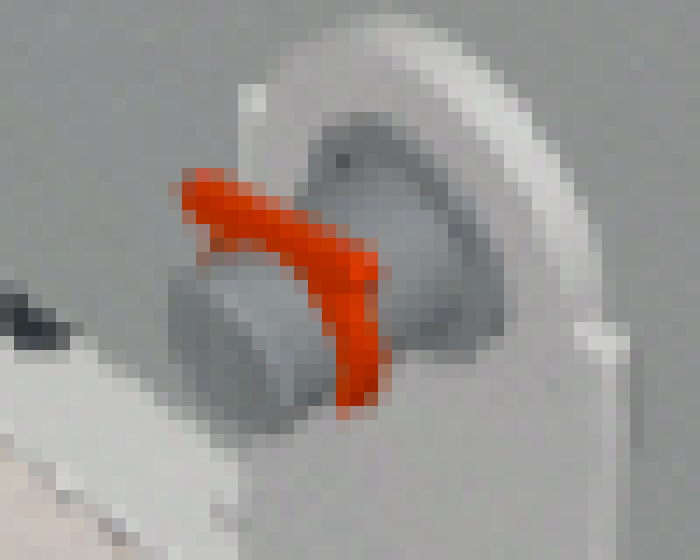

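```bash

python3 -m handwheel '[[0.6,0,0,0,0,0,0],[0.6,0,0,0,0,0,0],[0.6,0,0,0,0,0,0],[0.6,0,0,0,0,0,0],[0.6,0,0,0,0,0,0],[0.6,0,0,0,0,0,0],[0.6,0,0,0,0,0,0],[0.6,0,0,0,0,0,0]]'
python3 - <<'E'
from h import *
a=cv2.imread('pics/scene0.png');b=cv2.imread('pics/scene17.png')
print(r.job_done())
E
```

```text
time: 35.57
tool_pos: [0.4851, -0.2763, 0.277]
tcp_rot: [-159.4, 90.0, -129.8]
contact_force: [0.3, 0.5, 0.7]
opening: 0.0514
the job is handed in; nothing more can be done
None
```

The clip is on the pivot pin, pressed home in the groove, and the fork is back in its grey holder. I handed the job in at 35.6 s of the 64 s allowed.

- **Finding the groove:** I set the fork over the groove from the camera pictures and lowered it in steps of about 1 mm. Nothing touched at 16 mm, where the pin's full diameter would have been. First contact came at about 11 mm above the axis, so the clip was over the groove. Sideways force then showed the fork about 0.8 mm too far in x, and I corrected that.
- **Pressing:** The highest force I read was about 9 N net of the fork's weight. It fell away by about 5 mm, and the clip then pulled the fork down. I stopped at the hard stop with about 5.6 N. Force is only read at the end of each move, so a brief higher peak is possible.
- **Taking the fork off and returning it:** The fork came up off the clip with no force left on it. It went back into the slot freely and seated on the guard plate at the same height it was picked up from.
- **Final checks:** The last scene and top pictures show the clip sitting square in the groove. The fork is upright in its holder, the other things look unmoved by eye, and the robot touches nothing.
- **What disagreed:** The scene camera read the fork about 5 mm too high. Its first reading of the groove was about 3 mm off the top camera's. I relied on the robot's own pose and on touch instead, and the contact heights matched within about 0.4 mm.

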